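# Kit the inspection tray to its layout cards

### The arm

A 6-joint arm with a two-finger parallel gripper is mounted at the origin on the work surface. World frame = base frame: x ahead of the robot, y to its left, z up, the work surface at z = 0. Lengths are in mm, angles in degrees, forces in N, time in s.
With the tool pointing down it reaches from about 350 to 850 mm from the base axis. Payload 8.1 kg.
Tool frame: the origin (TCP) lies midway between the tips of the shut fingers; the grasp point (between the pads) lies 19 mm behind it; z points along the fingers, y is the direction in which the jaws open and shut (so a half turn about z gives the same grasp; the last joint's range is limited). The gripper opens to 85 mm and grips with 20 to 120 N. Pads are 22 mm wide; open, the fingers measure 114 mm over their backs; the gripper's body (76 mm by 85 mm) begins 54 mm behind the grasp point. The pads swing forward as they close: fully open they stand 13 mm farther back than shut.
Start: joints at [-80.925, 7.471, 85.268, -0, 87.261, -4.893], TCP at [144.855, -582.256, 191.492] pointing down, gripper open.
Joint ranges: [-169.43, 169.43], [-51.17, 129.36], [1.28, 143.12], [-76.62, 256.62], [0, 156.53], [-152.29, 152.29]. Speed limits (degrees/s): [136.94, 136.94, 159.86, 180, 180, 180].

### API

Orientations are given as [roll, pitch, yaw] about the fixed x, y, z axes, in that order (R = Rz(yaw) Ry(pitch) Rx(roll)).
In Python, from bench import r gives the robot as it stands.
- The arm moves only by the tool carry_out, never from a script. Its argument "increments" is a list of rows, each a list of 3 entries, a list of its own where there are three numbers: the shift along the tool's x, y, z in m, then the turn, a rotation vector about the tool's x, y, z in rad, then the closure, from 0 (fully open) to 1 (shut). A call has 1 to 12 rows; each row shifts and turns the pose as measured when the row begins, along the tool's axes as they then stand; what a row does not reach is not made up. A row lasts 1/10 s, in which the tool goes at most 50 mm and 8.59 degrees, less where a joint would pass 70% of its speed; a pose out of reach is approached as far as the arm can. A call with a gripper value outside its range is refused whole. The fingers move at their own pace and stop on an object; "newtons" is the grip in N (left out, the last holds). Time passes only in rows, so rows that do not move let the fingers close. It gives the time, the measured TCP pose, the force and the opening at its end, in the units of the state.
- r.sense(): the state, without advancing time (a new reading comes with each control period).
- r.snapshot(name): name is "side" or "top" or "wrist"; returns a dict with "image" (420x560x3 uint8, blue, green, red), "vertical_fov" (degrees; the focal length in pixels is half the picture's height over the tangent of half this angle, whatever the lens; pixels are square), "cx", "cy" (the principal point, pixels), "rvec" (rotation vector, rad) and "tvec" (3), from world to camera coordinates, as OpenCV has them. Camera axes: x right, y down, z forward; pixel columns grow to the right and rows downward; lengths in mm; the calibration is good to about 2 mm. A picture is of the moment at which its call begins. There is no depth.
- r.hand_in(): hands the job in, once; it reports no verdict.
The state is a dict: "time": time; "joint_pos": joint angles; "qd": joint speeds; "joint_efforts": joint torques, N m; "tool_pos": TCP position; "tcp_rot": TCP orientation; "ft_force": force on the tool from outside, world axes, zero at the start; "wrist_torque": the same for the moment, N m; "finger_gap": finger opening in mm.
Only numpy, scipy, OpenCV 4.12 (cv2) and the standard library are available. Lean on these libraries where they do the work, as an engineer would, in place of code of your own. Each camera call takes 0.05 s, during which the arm holds its last target.

### The job

Make up the inspection kit: take the five-armed wheel from the chute, the long lever and the flanged sleeve, and set each one down gently on the black tray, flat and inside its own drawn outline, with the wheel's arms over the drawn arms and the lever's big eye on the drawn big eye. The short lever and the three-armed wheel are not in the kit; leave them and everything else where they are.

Things in the scene. Friction and masses are not known exactly. Their poses are not given: they have to be found in the camera images.
- star: five-armed wheel, plain aluminium, 0.3 kg: 58 mm hub disc, five arms ending in 30 mm wide cross-tips, 104 mm across, 18 mm thick; a round boss, 44 mm diameter, from 18 to 50 mm above the underside, is the grip; 24 mm bore. Origin: centre of the underside, z out through the boss, x along one of the five like arms (72 degrees apart). Starts flat on the sloping chute, boss outwards, near its stop.
- star_arm (a point): middle of the outer end of the wheel's arm along its x, at the underside, 52 mm from the centre
- lever: long lever, plain aluminium, 0.24 kg, 126 mm long: bar 24 mm wide, 22 mm high, between a big eye (48 mm diameter, centre at x = -40 mm) and a small eye (34 mm, centre at x = +45 mm), both 26 mm high with bores; the bar is free from x = -16 to +28 mm, grip it at its middle, x = +6 mm. Origin: underside, on the line of the eyes, z up. Starts flat on the table.
- lever_big (a point): centre of the lever's big eye, at the underside
- lever_small (a point): centre of the lever's small eye, at the underside
- flange: flanged sleeve, plain aluminium, 0.25 kg: flange 68 mm diameter, 10 mm thick, below; neck 40 mm diameter above it up to 48 mm; 22 mm bore. Origin: centre of the underside, z up. Starts standing on its flange on the table.
- tray: black kit tray, fixed, 280 x 280 mm, its top 16 mm above the table; four white layout cards, 122 mm square, are taped on it two by two, centres 64 mm from the tray's middle along its x and y; which card lies where changes. Origin at the middle of the underside.
- star_card: layout card with the five-armed wheel's outline drawn as a black line 4 mm outside the part's edges. Origin at the outline's centre on the tray's top surface, z up, x along one drawn arm (its end 52 mm from the origin), the others at 72 degree steps; any arm of the wheel may lie on any drawn arm.
- lever_card: layout card with the drawn outline of the long lever, a black line 4 mm outside the part's edges, drawn big eye at x = -40 mm, drawn small eye at x = +45 mm. Origin where the lever's origin belongs, on the tray's top surface, z up.
- big_mark (a point): centre of the drawn big eye
- small_mark (a point): centre of the drawn small eye
- flange_card: layout card with the drawn outline of the flanged sleeve: a circle 4 mm outside the flange's edge and two smaller circles for neck and bore. Origin at the centre of the circles on the tray's top surface, z up.
- chute: fixed gravity chute: deck 140 mm wide, sloping 0.45 rad (26 degrees), low end towards the table middle with a 16 mm stop, side guides 18 mm high. Origin on the deck, 85 mm above the table, near the wheel's centre; x up the slope, z square out of the deck. A camera and 100 mm ring light hang over it from 25 mm up-slope, 220 mm above the table: reach in square to the deck. Post 460 mm.
- short_lever: bystander: a lever of the same form but only 85 mm long and 19 mm high; it has no card and stays where it is
- three_arm: bystander: a wheel with three arms, 92 mm across, 42 mm high with its boss; it has no card and stays where it is
- v_block: bystander: steel V-block, 64 x 44 x 42 mm, already in its drawn place on the fourth card; stays there
- tape_roll: bystander: roll of tape, 90 mm diameter, 24 mm high
- spare_lens: bystander: black camera lens standing up, 52 mm diameter, 52 mm high
- screwdriver: bystander: screwdriver with a black handle, 170 mm long, lying on the table, its handle 26 mm thick
- jar: bystander: white plastic jar with a lid, 52 mm diameter, 70 mm high
Mind the look-alikes: they are no part of the job. Leave any red look-alike of the flange alone. What is shaped like the star but purple is not meant.

How it is judged (in metres and radians):
At the end, for the whole second after the job is handed in: All three lie flat on the tray, released and at rest (underside within 4 mm of its top, tilt under 0.06 rad): wheel and sleeve centred within 6 mm of their outlines, one wheel arm's end within 8 mm (along the card's x and y) of a drawn arm's end, both lever eyes within 7 mm of the drawn eyes (horizontal distance between star and star_card below 0.006 m and ((x of star_arm in the frame of star_card between 0.044 and 0.06 m and y of star_arm in the frame of star_card between -0.008 and 0.008 m) or (x of star_arm in the frame of star_card between 0.0081 and 0.0241 m and y of star_arm in the frame of star_card between 0.0415 and 0.0575 m) or (x of star_arm in the frame of star_card between -0.0501 and -0.0341 m and y of star_arm in the frame of star_card between 0.0226 and 0.0386 m) or (x of star_arm in the frame of star_card between -0.0501 and -0.0341 m and y of star_arm in the frame of star_card between -0.0386 and -0.0226 m) or (x of star_arm in the frame of star_card between 0.0081 and 0.0241 m and y of star_arm in the frame of star_card between -0.0575 and -0.0415 m)) and horizontal distance between lever_big and big_mark below 0.007 m and horizontal distance between lever_small and small_mark below 0.007 m and horizontal distance between flange and flange_card below 0.006 m and angle between each of star, lever, flange's own z axis and vertical below 0.06 rad and z of star in the frame of tray between 0.012 and 0.02 m and linear speed of each of star, lever, flange below 0.01 m/s and angular speed of each of star, lever, flange below 0.1 rad/s and z of lever in the frame of tray between 0.012 and 0.02 m and z of flange in the frame of tray between 0.012 and 0.02 m); the robot touches nothing.
It fails at once if a bystander (short lever, three-armed wheel, V-block, tape, lens, screwdriver, jar) is shifted by more than 25 mm (distance of any of short_lever, three_arm, v_block, tape_roll, spare_lens, screwdriver, jar from where it was at the start of the episode above 0.025 m).
It fails at once if a kit part is banged onto the tray (more than 60 N between them) (contact force between any of star, lever, flange and tray above 60 N).
It fails at once if a kit part is let fall onto the tray (free in the air over it, its underside more than 15 mm above its top) ((horizontal distance between star and tray below 0.17 m and z of star in the frame of tray above 0.031 m and contact force between star and anything else below 0.01 N) or (horizontal distance between lever and tray below 0.17 m and z of lever in the frame of tray above 0.031 m and contact force between lever and anything else below 0.01 N) or (horizontal distance between flange and tray below 0.17 m and z of flange in the frame of tray above 0.031 m and contact force between flange and anything else below 0.01 N)).
It also fails if it takes over 69 s, if anything falls off the work surface, if the arm or the gripper's body presses on something with over 40 N, if the wrist force passes 120 N, or if a joint passes its speed limit or range.

## Working session

There is one attempt and no reset: what is moved stays moved. The work goes in short steps, Python scripts to look and compute and a tool call to move; the robot and the scene stay as the last step left them, time stands still between calls to the robot, and variables do not carry over. Pictures are saved under pics/ and viewed, and the job is handed in when it is done.

Besides the shell and the picture viewer there is one more tool, called after "Emit:" as name(argument=value, ...), one argument or row to a line, values as JSON. carry_out: Moves the arm, as the interface text tells. Its arguments: {"type":"object","properties":{"increments":{"type":"array"},"newtons":{"type":"number"}},"required":["increments"]}

```bash
ls; mkdir -p pics
python3 - <<'E'
from bench import r
import cv2,pickle
s=r.sense();print(s)
d={}
for n in("side","top","wrist"):
    p=r.snapshot(n);d[n]=p;cv2.imwrite(f"pics/{n}0.png",p["image"]);print(n,{k:v for k,v in p.items() if k!="image"})
pickle.dump(d,open("s0.pkl","wb"))
E
```

```text
pics
{'time': 0.0, 'joint_pos': array([-8.09217652e+01,  7.51560364e+00,  8.53294054e+01, -1.30645821e-04,
        8.72602421e+01, -4.89249385e+00]), 'qd': array([-0.01866871, -0.07519909, -0.07937853,  0.01574587,  0.00328266,
       -0.00034548]), 'joint_efforts': array([-1.89222468e-03, -5.69397640e+01, -5.00560856e+01, -6.59798970e-04,
        1.45483497e-02,  3.34368258e-05]), 'tool_pos': array([ 144.7847985 , -581.63516038,  190.43811036]), 'tcp_rot': array([-1.79895121e+02, -8.84647545e-03,  1.39707269e+01]), 'ft_force': array([ 0.04541362, -0.81861364, -0.53888778]), 'wrist_torque': array([-0.02775345,  0.00959438,  0.01185758]), 'finger_gap': 85.46108989805731}
side {'vertical_fov': 50.6254294157407, 'cx': 270.42789008701584, 'cy': 210.35275929451961, 'rvec': array([ 0.32786486, -2.8611242 ,  1.07472787]), 'tvec': array([ 503.09903491,  190.76749616, 1343.67754177])}
top {'vertical_fov': 51.62332700150229, 'cx': 282.2104717413597, 'cy': 213.50842185683402, 'rvec': array([ 2.13643711, -2.11427625,  0.15339855]), 'tvec': array([ -29.15172772,  529.49191266, 1066.96336183])}
wrist {'vertical_fov': 63.398817774200445, 'cx': 279.8722584203164, 'cy': 205.7246159744561, 'rvec': array([-2.27880786,  1.77966993,  0.27278039]), 'tvec': array([-599.28677751,  -41.08727628,  380.55200527])}
```

View pics/top0.png

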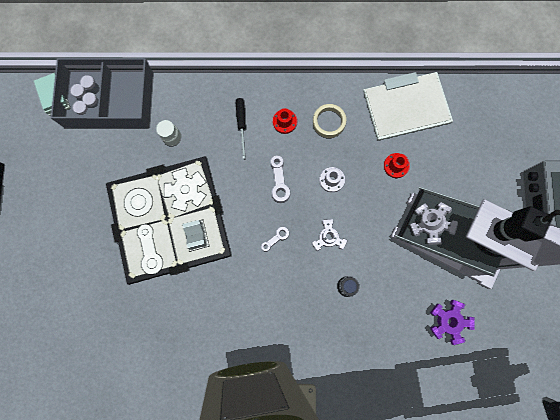

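View pics/side0.png

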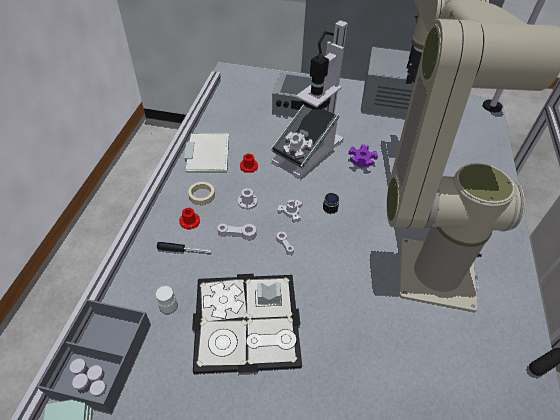

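View pics/wrist0.png

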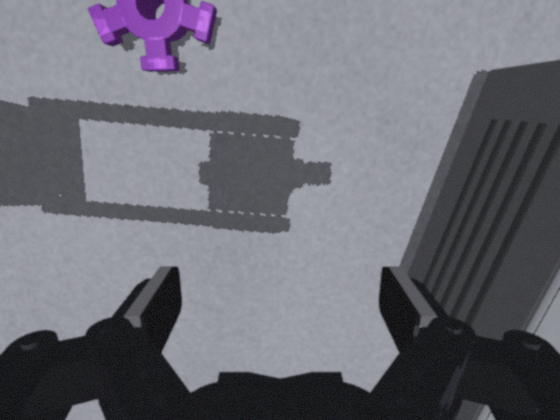

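Candidates in the top view:
- **Wheel:** aluminium on the chute (433,221), purple (452,322), three-armed (329,236). I choose (433,221).
- **Lever:** long (280,178), short (275,239). I choose (280,178).
- **Sleeve:** aluminium (332,179), red (285,121) and (397,165). I choose (332,179).
- **Cards:** star (186,190), flange (138,202), lever (149,250), V-block (193,236).

I'll check these in close crops.

```bash
cat > h.py <<'E'
import numpy as np,cv2,pickle
from scipy.spatial.transform import Rotation as Ro
def K(p):
    f=p["image"].shape[0]/2/np.tan(np.radians(p["vertical_fov"]/2));return np.array([[f,0,p["cx"]],[0,f,p["cy"]],[0,0,1]])
def ray(p,uv):
    uv=np.atleast_2d(uv).astype(float);R=cv2.Rodrigues(p["rvec"])[0]
    d=np.c_[uv,np.ones(len(uv))]@np.linalg.inv(K(p)).T@R
    return -R.T@p["tvec"],d
def plane(p,uv,z):
    c,d=ray(p,uv);return c+d*((z-c[2])/d[:,2])[:,None]
def gplane(p,uv,o,n):
    c,d=ray(p,uv);return c+d*(((o-c)@n)/(d@n))[:,None]
def proj(p,X):
    return cv2.projectPoints(np.atleast_2d(X).astype(float),p["rvec"],p["tvec"],K(p),None)[0][:,0]
def crop(p,x0,x1,y0,y1,s,name):
    cv2.imwrite("pics/"+name,cv2.resize(p["image"][y0:y1,x0:x1],None,fx=s,fy=s,interpolation=cv2.INTER_CUBIC))
def tri(ps,uvs):
    A=[];b=[]
    for p,uv in zip(ps,uvs):
        c,d=ray(p,uv);d=d[0]/np.linalg.norm(d);M=np.eye(3)-np.outer(d,d);A.append(M);b.append(M@c)
    return np.linalg.lstsq(np.vstack(A),np.hstack(b),rcond=None)[0]
E
python3 - <<'E'
from h import *
d=pickle.load(open("s0.pkl","rb"));t=d["top"];s=d["side"]
crop(t,100,240,150,290,4,"tray_t.png");crop(t,240,380,90,300,2.8,"parts_t.png");crop(t,380,520,170,300,4.5,"chute_t.png")
crop(s,260,350,90,190,6,"chute_s.png")
print(plane(t,[[280,178],[332,179],[275,239],[329,236]],20).round(), K(t)[0,0],ray(t,[0,0])[0],ray(s,[0,0])[0])
E
```

```text
[[ 629.  -16.   20.]
 [ 627. -154.   20.]
 [ 467.   -5.   20.]
 [ 476. -145.   20.]] 434.1802833303123 [ 347.12336543  -48.15296588 1138.77521282] [ 339.06975437  835.7091039  1132.07429443]
```

View pics/tray_t.png

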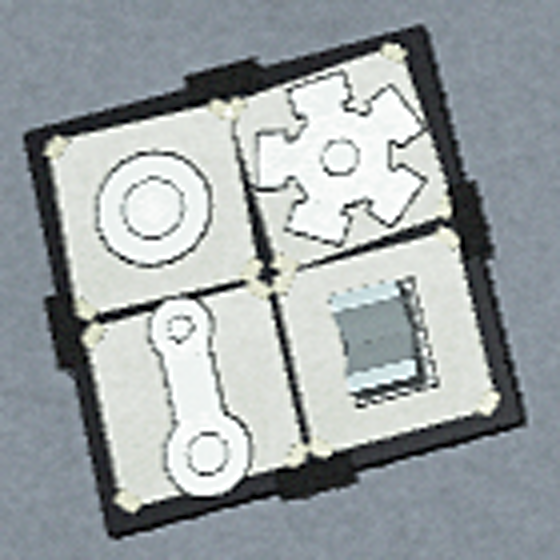

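View pics/parts_t.png

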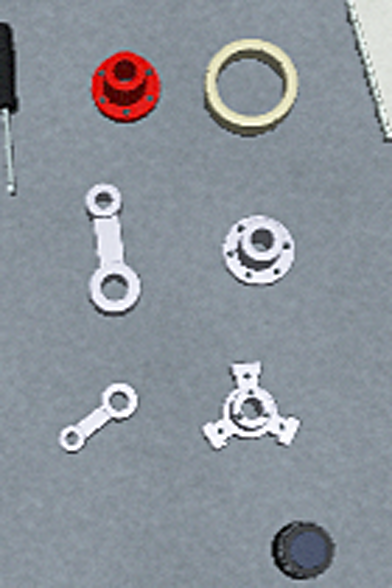

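View pics/chute_t.png

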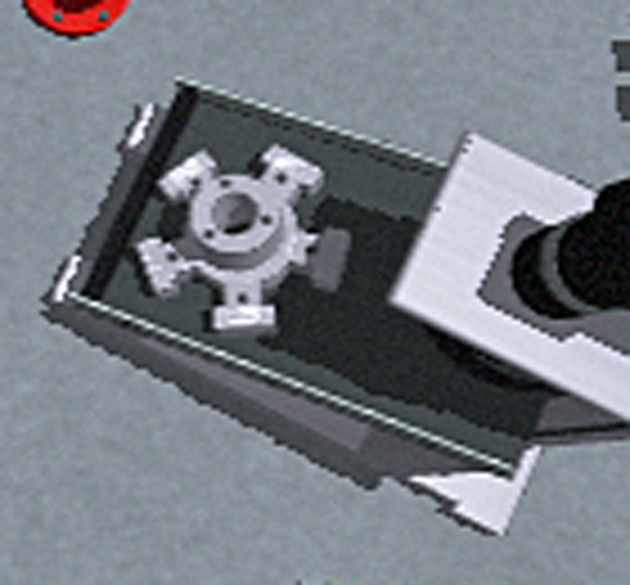

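View pics/chute_s.png

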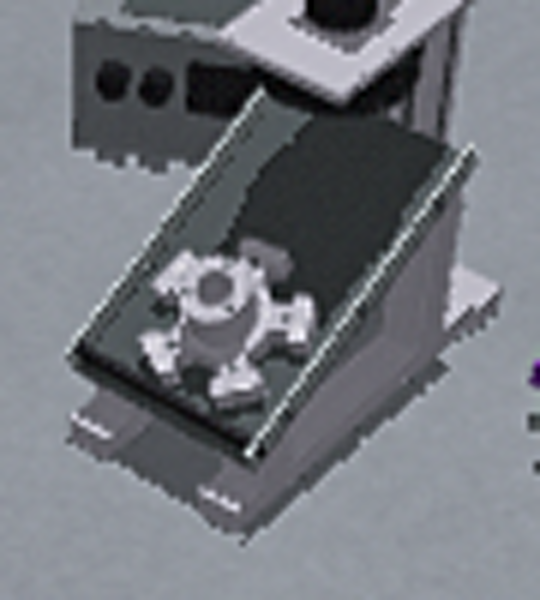

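Run:
```python
from h import *
d=pickle.load(open("s0.pkl","rb"));t=d["top"];s=d["side"]
# boss top bore centre and guides from both crops
T=lambda x,y:[380+x/4.5-.4,170+y/4.5-.4]; S=lambda x,y:[260+x/6-.4,90+y/6-.4]
pts={'bore':(T(236,213),S(217,289)),'cornA(left/far guide low)':(T(180,82),S(70,355)),'cornB':(T(70,295),S(248,455)),'endB':(T(515,470),S(475,150)),
}
W={}
for k,(a,b) in pts.items():
    X=tri([t,s],[a,b]);W[k]=X
    print(k,X.round(1),proj(t,X)-a,proj(s,X)-b)
A,B,E=[W[k] for k in list(pts)[1:]]
u=(E-B)/np.linalg.norm(E-B);print("up",u,np.degrees(np.arcsin(u[2])),np.degrees(np.arctan2(u[1],u[0])), np.linalg.norm(A-B), (A-B)/np.linalg.norm(A-B))
```

```text
bore [ 511.8 -378.6  121.4] [[-0.00029162 -0.0625214 ]] [[0.04026942 0.01109921]]
cornA(left/far guide low) [ 597.1 -370.9   59.3] [[ 0.0048961  -0.38663621]] [[0.25460135 0.08350943]]
cornB [ 475.5 -304.6   63.5] [[-0.0058203  -0.37723193]] [[0.25894855 0.062791  ]]
endB [ 378.9 -497.2  158.5] [[-0.00618341 -0.09573691]] [[0.05805654 0.00946026]]
up [-0.40987605 -0.81792939  0.40372409] 23.811196446348625 -116.61610081137847 138.53024139650674 [ 0.87776928 -0.47812115 -0.0303523 ]
```

```bash
cat >> h.py <<'E'
def pose(s): return np.array(s["tool_pos"]),Ro.from_euler("xyz",s["tcp_rot"],degrees=True)
def plan(s,P,R,n=None,vmax=40,wmax=7.5):
    p,q=pose(s);rv=(q.inv()*R).as_rotvec();L=np.linalg.norm(P-p)
    if n is None:n=int(max(1,np.ceil(L/vmax),np.ceil(np.degrees(np.linalg.norm(rv))/wmax)))
    print("n",n,"dist",L.round(1),"rot",np.degrees(np.linalg.norm(rv)).round(1))
    rows=[]
    for i in range(n):
        d=((q*Ro.from_rotvec(rv*i/n)).inv().apply((P-p)/n)/1000).round(4).tolist();rows.append([d,(rv/n).round(4).tolist()])
    for x in rows:print(x)
E
python3 - <<'E'
from h import *
from bench import r
d=pickle.load(open("s0.pkl","rb"));w=d["wrist"];s=r.sense();p,q=pose(s)
c,_=ray(w,[0,0]);Rc=cv2.Rodrigues(w["rvec"])[0]
print("cam in tool",q.inv().apply(c-p),"axis in tool",q.inv().apply(Rc[2]),"img x in tool",q.inv().apply(Rc[0]))
psi=np.radians(-117.5);h=np.array([np.cos(psi),np.sin(psi),0]);n=-np.sin(.45)*h+np.cos(.45)*np.array([0,0,1])
y=np.array([-h[1],h[0],0])
for sg in(1,-1):
    Y=sg*y;Z=-n;X=np.cross(Y,Z);R=Ro.from_matrix(np.c_[X,Y,Z]);print(sg,"x",X,R.as_euler("xyz",degrees=True))
    P=np.array([501.8,-397.9,76.4])+n*190
    print(P);plan(s,P,R)
E
```

```text
cam in tool [ 7.46132488e+01 -9.18496998e-02 -1.84118685e+02] axis in tool [-2.98117402e-01  4.88368871e-04  9.54529086e-01] img x in tool [ 8.68198090e-04  9.99999594e-01 -2.40478490e-04]
1 x [ 0.4157802   0.79870633 -0.43496553] [180.          25.78310078  62.5       ]
[ 539.96049911 -324.59436324  247.48494945]
n 12 dist 474.9 rot 54.6
[[0.0371, -0.0129, -0.0047], [-0.016, -0.0353, -0.0693]]
[[0.0377, -0.0102, -0.0062], [-0.016, -0.0353, -0.0693]]
[[0.0381, -0.0074, -0.0077], [-0.016, -0.0353, -0.0693]]
[[0.0382, -0.0046, -0.0091], [-0.016, -0.0353, -0.0693]]
[[0.0381, -0.0018, -0.0105], [-0.016, -0.0353, -0.0693]]
[[0.0377, 0.001, -0.0119], [-0.016, -0.0353, -0.0693]]
[[0.0371, 0.0038, -0.0132], [-0.016, -0.0353, -0.0693]]
[[0.0363, 0.0065, -0.0144], [-0.016, -0.0353, -0.0693]]
[[0.0352, 0.0093, -0.0155], [-0.016, -0.0353, -0.0693]]
[[0.0339, 0.0119, -0.0166], [-0.016, -0.0353, -0.0693]]
[[0.0324, 0.0145, -0.0175], [-0.016, -0.0353, -0.0693]]
[[0.0307, 0.017, -0.0184], [-0.016, -0.0353, -0.0693]]
-1 x [-0.4157802  -0.79870633  0.43496553] [ 180.          -25.78310078 -117.5      
[... 364 characters left out ...]
 -0.004], [-0.0286, 0.013, 0.1249]]
[[0.0127, -0.0227, -0.0044], [-0.0286, 0.013, 0.1249]]
[[0.0099, -0.024, -0.005], [-0.0286, 0.013, 0.1249]]
[[0.0069, -0.0249, -0.0055], [-0.0286, 0.013, 0.1249]]
[[0.0038, -0.0254, -0.0062], [-0.0286, 0.013, 0.1249]]
[[0.0008, -0.0255, -0.0069], [-0.0286, 0.013, 0.1249]]
[[-0.0023, -0.0252, -0.0076], [-0.0286, 0.013, 0.1249]]
[[-0.0053, -0.0244, -0.0084], [-0.0286, 0.013, 0.1249]]
[[-0.0082, -0.0233, -0.0092], [-0.0286, 0.013, 0.1249]]
[[-0.0109, -0.0219, -0.0099], [-0.0286, 0.013, 0.1249]]
[[-0.0134, -0.0201, -0.0107], [-0.0286, 0.013, 0.1249]]
[[-0.0156, -0.0179, -0.0114], [-0.0286, 0.013, 0.1249]]
[[-0.0176, -0.0155, -0.0121], [-0.0286, 0.013, 0.1249]]
```

Run:
```python
from h import *
from bench import r
d=pickle.load(open("s0.pkl","rb"));t=d["top"]
print(plane(t,[[548,185],[548,215],[500,230],[555,260]],230).round())
s=r.sense()
plan(s,np.array([190,-370,250.]),Ro.from_euler("xyz",[180,0,40],degrees=True))
```

```text
[[ 565. -590.  230.]
 [ 500. -585.  230.]
 [ 468. -483.  230.]
 [ 407. -591.  230.]]
n 6 dist 224.5 rot 26.0
[[0.0158, -0.0324, -0.0098], [-0.0002, -0.0001, -0.0757]]
[[0.0182, -0.0312, -0.0099], [-0.0002, -0.0001, -0.0757]]
[[0.0205, -0.0297, -0.0099], [-0.0002, -0.0001, -0.0757]]
[[0.0227, -0.028, -0.0099], [-0.0002, -0.0001, -0.0757]]
[[0.0248, -0.0262, -0.0099], [-0.0002, -0.0001, -0.0757]]
[[0.0267, -0.0243, -0.0099], [-0.0002, -0.0001, -0.0757]]
```

Emit:
carry_out(
  increments=[
    [[0.016,-0.032,-0.01],[0,0,-0.076],0],
    [[0.018,-0.031,-0.01],[0,0,-0.076],0],
    [[0.02,-0.03,-0.01],[0,0,-0.076],0],
    [[0.023,-0.028,-0.01],[0,0,-0.076],0],
    [[0.025,-0.026,-0.01],[0,0,-0.076],0],
    [[0.027,-0.024,-0.01],[0,0,-0.076],0],
  ],
)

```text
time: 0.75
tool_pos: [188.3, -363.3, 246.2]
tcp_rot: [-179.3, -0.4, 40.8]
ft_force: [0.8, 0.5, 1.4]
finger_gap: 85.5
```

Run:
```python
from h import *
from bench import r
s=r.sense();print(s["time"],s["tool_pos"],s["tcp_rot"])
plan(s,np.array([400,-170,280.]),Ro.from_euler("xyz",[180,0,62],degrees=True))
```

```text
0.75 [ 188.27340684 -363.32601192  246.18045939] [-179.29605399   -0.37200663   40.77916313]
n 8 dist 288.7 rot 21.2
[[0.0359, -0.0011, -0.004], [-0.0014, -0.0011, -0.0463]]
[[0.0359, 0.0006, -0.004], [-0.0014, -0.0011, -0.0463]]
[[0.0358, 0.0023, -0.0041], [-0.0014, -0.0011, -0.0463]]
[[0.0356, 0.0039, -0.0041], [-0.0014, -0.0011, -0.0463]]
[[0.0354, 0.0056, -0.0041], [-0.0014, -0.0011, -0.0463]]
[[0.0351, 0.0072, -0.0042], [-0.0014, -0.0011, -0.0463]]
[[0.0347, 0.0088, -0.0042], [-0.0014, -0.0011, -0.0463]]
[[0.0343, 0.0104, -0.0042], [-0.0014, -0.0011, -0.0463]]
```

Emit:
carry_out(
  increments=[
    [[0.036,-0.001,-0.004],[0,0,-0.046],0],
    [[0.036,0.001,-0.004],[0,0,-0.046],0],
    [[0.036,0.002,-0.004],[0,0,-0.046],0],
    [[0.036,0.004,-0.004],[0,0,-0.046],0],
    [[0.035,0.006,-0.004],[0,0,-0.046],0],
    [[0.035,0.007,-0.004],[0,0,-0.046],0],
    [[0.035,0.009,-0.004],[0,0,-0.046],0],
    [[0.034,0.01,-0.004],[0,0,-0.046],0],
  ],
)

```text
time: 1.55
tool_pos: [403.9, -159.2, 282.2]
tcp_rot: [-179.7, -0.5, 62.6]
ft_force: [-0.4, 0.2, 0.8]
finger_gap: 85.3
```

```bash
cat >> h.py <<'E'
psi=np.radians(-117.5)
def deck(psi,sg=1):
    h=np.array([np.cos(psi),np.sin(psi),0]);n=-np.sin(.45)*h+np.cos(.45)*np.array([0,0,1])
    Y=sg*np.array([-h[1],h[0],0]);return n,Ro.from_matrix(np.c_[np.cross(Y,-n),Y,-n])
def E(r,p,y): return Ro.from_euler("xyz",[r,p,y],degrees=True)
E
python3 - <<'E'
from h import *
from bench import r
s=r.sense();print(s["time"],s["tool_pos"],s["tcp_rot"])
n,R=deck(psi)
plan(s,np.array([501.8,-397.9,76.4])+n*190,R)
E
```

```text
1.55 [ 403.90280552 -159.23452758  282.1500134 ] [-179.69933532   -0.45719528   62.5905032 ]
n 6 dist 216.9 rot 26.2
[[-0.0141, 0.0328, 0.0055], [-0.0008, -0.0763, 0.0005]]
[[-0.0136, 0.0328, 0.0066], [-0.0008, -0.0763, 0.0005]]
[[-0.013, 0.0328, 0.0076], [-0.0008, -0.0763, 0.0005]]
[[-0.0124, 0.0328, 0.0086], [-0.0008, -0.0763, 0.0005]]
[[-0.0117, 0.0328, 0.0096], [-0.0008, -0.0763, 0.0005]]
[[-0.0109, 0.0328, 0.0105], [-0.0008, -0.0763, 0.0005]]
```

Emit:
carry_out(
  increments=[
    [[-0.014,0.033,0.006],[0,-0.076,0],0],
    [[-0.014,0.033,0.007],[0,-0.076,0],0],
    [[-0.013,0.033,0.008],[0,-0.076,0],0],
    [[-0.012,0.033,0.009],[0,-0.076,0],0],
    [[-0.012,0.033,0.01],[0,-0.076,0],0],
    [[-0.011,0.033,0.01],[0,-0.076,0],0],
    [[0,0,0],[0,0,0],0],
  ],
)

```text
time: 2.25
tool_pos: [550.8, -325.1, 242.5]
tcp_rot: [-179.6, 26.7, 63.4]
ft_force: [-0.7, 0.0, -1.7]
finger_gap: 85.5
```

Run:
```python
from h import *
from bench import r
w=r.snapshot("wrist");s=r.sense();print(s["tool_pos"],s["tcp_rot"])
pickle.dump((w,s),open("w1.pkl","wb"));cv2.imwrite("pics/w1.png",w["image"])
```

```text
[ 550.24612609 -324.33883368  244.36696267] [-179.73478979   26.54712512   63.33969331]
```

View pics/w1.png

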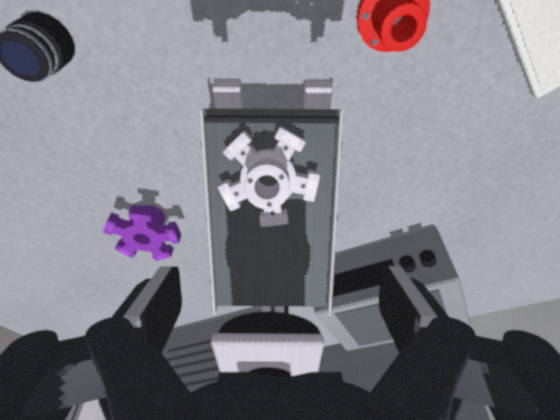

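Run:
```python
from h import *
w,s=pickle.load(open("w1.pkl","rb"))
crop(w,200,345,100,240,4,"w1c.png")
```

```text
(no output)
```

View pics/w1c.png

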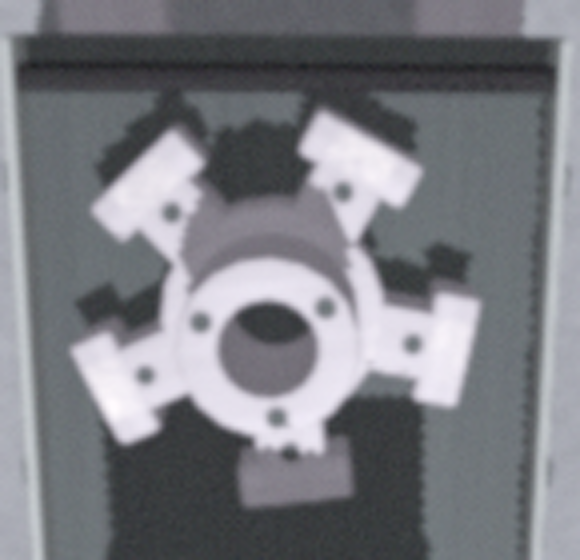

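Run:
```python
from h import *
d=pickle.load(open("s0.pkl","rb"));t=d["top"];sd=d["side"]
w,s=pickle.load(open("w1.pkl","rb"))
T=lambda x,y:[380+x/4.5-.4,170+y/4.5-.4]; S=lambda x,y:[260+x/6-.4,90+y/6-.4]; W=lambda x,y:[200+x/4-.4,100+y/4-.4]
b=W(269,349)
for vs,us in(([t,sd,w],[T(236,213),S(217,289),b]),([t,w],[T(236,213),b]),([sd,w],[S(217,289),b])):
    X=tri(vs,us);print(X.round(1))
X=tri([t,sd,w],[T(236,213),S(217,289),b])
for ps in(-116.5,-117.5,-118.5):
    n,R=deck(np.radians(ps));o=X-50*n
    tips=gplane(w,[W(*a) for a in((133,169),(370,141),(468,354),(296,500),(97,397))],o+18*n,n)
    v=R.inv().apply(tips-o-18*n)
    print(ps,o.round(1),"tool xy",v.round(1).tolist(),np.linalg.norm(v[:,:2],axis=1).round(1))
    a=np.degrees(np.arctan2(v[:,1],v[:,0]));print(a.round(1),np.mod(a,72).round(1),"mean",v[:,:2].mean(0))
    # guides: along slope check
    g=gplane(w,[[203,112],[217,310],[341,112],[331,310]],o+18*n,n);gv=R.inv().apply(g-o);print(gv.round(1).tolist())
    g=gplane(t,[T(70,295),T(515,470)],o+18*n,n);gv=R.inv().apply(g-o);print("top",gv.round(1).tolist())
```

```text
[ 510.5 -376.2  125.5]
[ 510.2 -375.7  128.3]
[ 510.5 -374.3  126.9]
-116.5 [ 500.8 -395.7   80.5] tool xy [[37.3, -36.7, -0.0], [44.3, 23.4, -0.0], [-11.1, 49.9, -0.0], [-52.6, 4.1, -0.0], [-23.2, -48.9, -0.0]] [52.3 50.1 51.1 52.8 54.2]
[ -44.5   27.8  102.6  175.5 -115.4] [27.5 27.8 30.6 31.5 28.6] mean [-1.06380436 -1.64579246]
[[66.5, -64.9, -18.0], [-162.6, -64.4, -18.0], [66.5, 71.3, -18.0], [-161.9, 72.1, -18.0]]
top [[69.4, -64.8, -18.0], [-165.6, -66.3, -18.0]]
-117.5 [ 500.5 -395.5   80.5] tool xy [[36.8, -37.0, -0.0], [44.7, 22.9, 0.0], [-10.4, 50.3, -0.0], [-52.6, 5.2, 0.0], [-23.9, -48.3, -0.0]] [52.1 50.2 51.4 52.8 53.8]
[ -45.2   27.2  101.7  174.3 -116.3] [26.8 27.2 29.7 30.3 27.7] mean [-1.08453814 -1.35595136]
[[65.5, -65.6, -18.0], [-163.3, -61.5, -18.0], [67.6, 70.6, -18.0], [-161.2, 75.0, -18.0]]
top [[68.2, -65.8, -18.0], [-166.7, -63.6, -18.0]]
-118.5 [ 500.1 -395.4   80.5] tool xy [[36.2, -37.2, 0.0], [45.0, 22.5, -0.0], [-9.7, 50.8, 0.0], [-52.5, 6.3, 0.0], [-24.5, -47.6, 0.0]] [52.  50.3 51.7 52.9 53.5]
[ -45.8   26.5  100.9  173.2 -117.2] [26.2 26.5 28.9 29.2 26.8] mean [-1.10130545 -1.06602981]
[[64.5, -66.3, -18.0], [-163.9, -58.6, -18.0], [68.7, 69.8, -18.0], [-160.4, 77.9, -18.0]]
top [[67.0, -66.7, -18.0], [-167.7, -60.8, -18.0]]
```

Run:
```python
from h import *
from bench import r
s=r.sense();n,R=deck(np.radians(-116.6));o=np.array([500.8,-395.7,80.5])+R.apply([-.5,-.8,0])
plan(s,o+n*70,R,n=6)
```

```text
n 6 dist 115.9 rot 0.8
[[-0.0008, -0.0021, 0.0192], [-0.0008, 0.0022, -0.0002]]
[[-0.0009, -0.0021, 0.0192], [-0.0008, 0.0022, -0.0002]]
[[-0.0009, -0.0021, 0.0192], [-0.0008, 0.0022, -0.0002]]
[[-0.001, -0.0021, 0.0192], [-0.0008, 0.0022, -0.0002]]
[[-0.001, -0.0021, 0.0192], [-0.0008, 0.0022, -0.0002]]
[[-0.0011, -0.0022, 0.0192], [-0.0008, 0.0022, -0.0002]]
```

Emit:
carry_out(
  increments=[
    [[-0.002,-0.004,0.019],[0,0.002,0],0],
    [[-0.001,-0.003,0.019],[0,0.002,0],0],
    [[-0.001,-0.002,0.019],[0,0.002,0],0],
    [[-0.001,-0.002,0.019],[0,0.002,0],0],
    [[-0.001,-0.001,0.019],[0,0.002,0],0],
    [[0,-0.001,0.019],[0,0.002,0],0],
    [[0,0,0],[0,0,0],0],
  ],
)

```text
time: 3.0
tool_pos: [511.8, -367.2, 149.6]
tcp_rot: [179.6, 25.4, 62.9]
ft_force: [-0.9, 0.9, 0.2]
finger_gap: 85.2
```

Run:
```python
from h import *
from bench import r
w=r.snapshot("wrist");cv2.imwrite("pics/w2.png",w["image"])
s=r.sense();n,R=deck(np.radians(-116.6));o=np.array([500.8,-395.7,80.5])+R.apply([-.5,-.8,0])
print(s["tool_pos"],s["tcp_rot"],s["ft_force"])
plan(s,o+n*22,R)
```

```text
[ 512.88954558 -367.334662    151.53882813] [179.40133709  25.37714536  62.87332609] [ 0.05488989 -0.27408537  1.04053052]
n 2 dist 55.4 rot 0.7
[[0.0012, 0.0004, 0.0277], [0.0032, -0.0035, -0.0042]]
[[0.0012, 0.0005, 0.0277], [0.0032, -0.0035, -0.0042]]
```

View pics/w2.png

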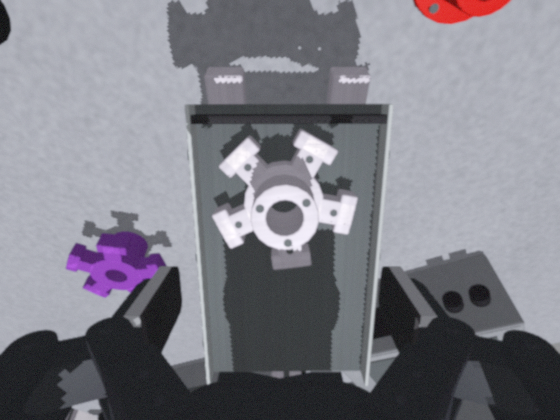

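Run:
```python
from h import *
from bench import r
w=r.snapshot("wrist");s=r.sense();p,q=pose(s);n,R=deck(np.radians(-116.6));o=np.array([500.8,-395.7,80.5])
g=cv2.cvtColor(w["image"],cv2.COLOR_BGR2GRAY)
for X in(o+50*n,):
    print(proj(w,X))
print(R.inv().apply(gplane(w,[[285,217]],o+50*n,n)-o))
crop(w,240,330,170,260,5,"w2c.png")
```

```text
[[283.83322245 213.63959188]]
[[ -2.33205937   0.75781524 -50.        ]]
```

View pics/w2c.png

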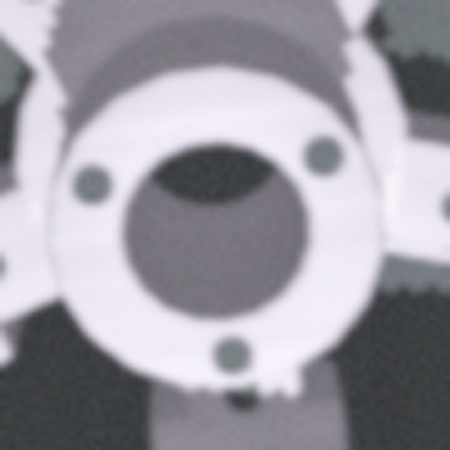

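Emit:
carry_out(
  increments=[
    [[0.001,0.001,0.026],[0.003,-0.004,-0.004],0],
    [[0.001,0,0.026],[0.003,-0.003,-0.004],0],
    [[0,0,0.002],[0,0,0],0],
  ],
)

```text
time: 3.4
tool_pos: [510.3, -387.9, 110.3]
tcp_rot: [179.1, 25.7, 63.1]
ft_force: [0.8, 1.1, -0.2]
finger_gap: 85.6
```

Run:
```python
from h import *
from bench import r
s=r.sense();n,R=deck(np.radians(-116.6));o=np.array([500.8,-395.7,80.5])+R.apply([-1,-.5,0])
print(s["tool_pos"],s["tcp_rot"],s["ft_force"])
plan(s,o+n*22,R)
```

```text
[ 510.27046396 -387.8869578   110.31455206] [179.08215607  25.73939505  63.12147574] [ 0.77961709  1.06472299 -0.19698565]
n 1 dist 11.3 rot 0.8
[[0.0018, -0.0056, 0.0097], [0.0139, -0.0007, -0.0044]]
```

Emit:
carry_out(
  increments=[
    [[0.002,-0.005,0.005],[0.014,0,-0.004],0],
    [[0,-0.001,0.004],[0,0,0],0],
    [[0,0,0],[0,0,0],0],
  ],
)

```text
time: 3.7
tool_pos: [506.3, -386.8, 105.7]
tcp_rot: [179.7, 25.7, 63.3]
ft_force: [-0.4, -0.3, 0.2]
finger_gap: 85.6
```

Run:
```python
from h import *
from bench import r
s=r.sense();n,R=deck(np.radians(-116.6));o=np.array([500.8,-395.7,80.5])+R.apply([-1,-.5,0])
print(s["tool_pos"],s["tcp_rot"],s["ft_force"])
plan(s,o+n*22,R)
```

```text
[ 506.31950312 -386.80057502  105.73569153] [179.70224695  25.71767747  63.26919045] [-0.36621486 -0.29467541  0.21832741]
n 1 dist 5.5 rot 0.3
[[0.0006, -0.0015, 0.0053], [0.0042, -0.0011, -0.0021]]
```

Emit:
carry_out(
  increments=[
    [[0.001,-0.002,0.006],[0.004,0,-0.002],0],
    [[0,0,0.001],[0,0,0],0],
    [[0,0,0],[0,0,0],0],
  ],
)

```text
time: 4.0
tool_pos: [505.0, -387.9, 100.7]
tcp_rot: [179.8, 25.7, 63.4]
ft_force: [-0.6, -0.4, 0.5]
finger_gap: 85.6
```

Run:
```python
from h import *
from bench import r
s=r.sense();n,R=deck(np.radians(-116.6));o=np.array([500.8,-395.7,80.5])+R.apply([-1,-.5,0])
print(s["tool_pos"],s["tcp_rot"],s["ft_force"])
plan(s,o+n*22,R)
```

```text
[ 504.95753765 -387.86783084  100.74109612] [179.7989499   25.71243936  63.36221578] [-0.57616267 -0.43957006  0.5042284 ]
n 1 dist 0.7 rot 0.2
[[-0.0002, -0.0007, 0.0001], [0.0032, -0.0012, -0.0006]]
```

Close on the boss.

Emit:
carry_out(
  increments=[
    [[0,0,0],[0,0,0],0.3],
    [[0,0,0],[0,0,0],0.5],
    [[0,0,0],[0,0,0],0.7],
    [[0,0,0],[0,0,0],0.8],
    [[0,0,0],[0,0,0],0.8],
    [[0,0,0],[0,0,0],0.8],
  ],
  newtons=50,
)

```text
time: 4.6
tool_pos: [505.1, -387.9, 101.1]
tcp_rot: [179.8, 25.7, 63.3]
ft_force: [0.2, 0.4, 0.1]
finger_gap: 17.0
```

Run:
```python
from h import *
from bench import r
w=r.snapshot("wrist");cv2.imwrite("pics/w3.png",w["image"])
s=r.sense();print(s["tool_pos"],s["tcp_rot"],s["ft_force"],s["finger_gap"])
```

```text
[ 505.13921123 -387.95140256  101.10133051] [179.77039473  25.71322844  63.34468018] [ 0.43751979 -0.34212847 -0.31322525] 17.294973495919763
```

View pics/w3.png

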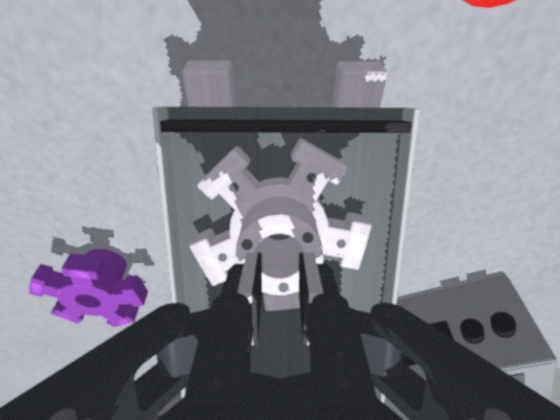

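Run:
```python
from h import *
from bench import r
s=r.sense();p,q=pose(s);w=r.snapshot("wrist");sd=r.snapshot("side");t=r.snapshot("top")
n,R=deck(np.radians(-116.6));o=np.array([500.8,-395.7,80.5])
print("tcp",proj(w,p),"grasp",proj(w,p+q.apply([0,0,-19])),"boss top",proj(w,o+50*n),"rim",proj(w,[o+50*n+R.apply([0,22,0]),o+50*n+R.apply([22,0,0])]))
print(q.inv().apply(o-p), q.inv().apply(ray(w,[0,0])[0]-p))
print(proj(sd,p),proj(t,p))
crop(sd,250,350,60,200,5,"s3c.png");crop(t,380,520,170,300,4.5,"t3c.png");crop(w,180,380,120,330,3,"w3c.png")
```

```text
tcp [[281.46567917 233.66316923]] grasp [[281.60993486 247.21686257]] boss top [[281.06919627 252.46187325]] rim [[324.82358987 252.41169892]
 [281.12616061 210.85775471]]
[ 0.94499405 -0.49165717 22.40869463] [  74.34474787   -0.92012004 -183.72994266]
[[297.8249486  140.85279119]] [[433.39431721 220.99095087]]
```

View pics/s3c.png

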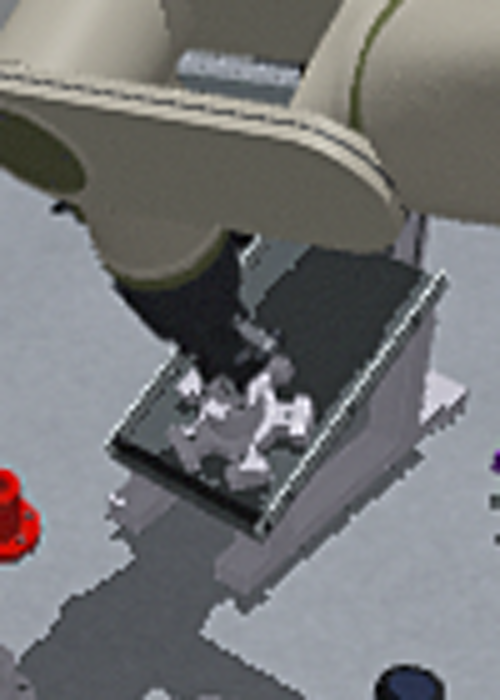

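View pics/w3c.png

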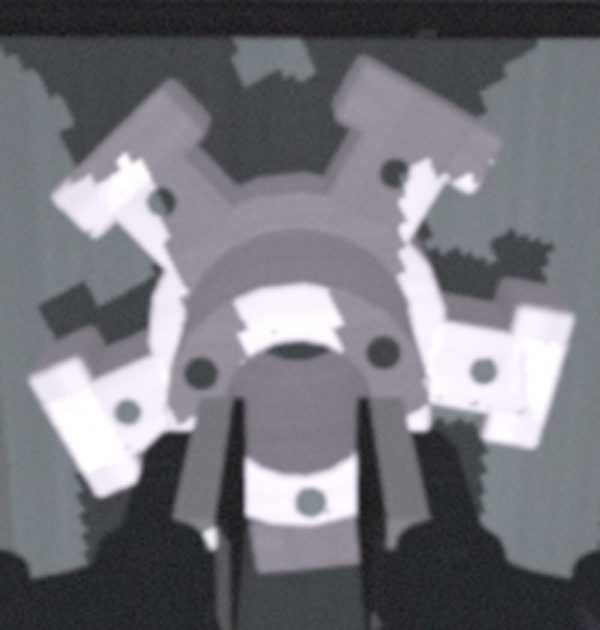

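Emit:
carry_out(
  increments=[
    [[0,0,-0.03],[0,0,0],0.8],
    [[0,0,-0.04],[0,0,0],0.8],
    [[0,0,-0.04],[0,0,0],1],
    [[0,0,-0.01],[0,0,0],1],
    [[0,0,0],[0,0,0],1],
  ],
)

```text
time: 5.3
tool_pos: [527.0, -339.4, 210.3]
tcp_rot: [-179.9, 25.7, 63.4]
ft_force: [0.4, -0.8, -1.4]
finger_gap: 0.4
```

Run:
```python
from h import *
from bench import r
s=r.sense();p,q=pose(s);w=r.snapshot("wrist");sd=r.snapshot("side");t=r.snapshot("top")
print(p,s["tcp_rot"],s["finger_gap"])
print(proj(sd,[p,p+q.apply([0,0,-40])]),proj(t,[p,p+q.apply([0,0,-40])]),proj(w,[p,p+q.apply([0,0,-40])]))
for im,nm,X in((sd,"s4.png",(240,360,60,200,5)),(t,"t4.png",(360,520,150,300,4)),(w,"w4.png",(160,400,100,360,2))):
    crop(im,*X,nm)
pickle.dump((w,sd,t,s),open("v4.pkl","wb"))
```

```text
[ 527.04503951 -339.39028202  210.32390092] [-179.93315305   25.68262878   63.40126274] 0.38357305436155004
[[290.58552549 123.6075616 ]
 [287.81200091 117.20784966]] [[426.62781877 203.30689562]
 [424.30940067 196.31864524]] [[281.50360574 233.6574602 ]
 [281.8513808  265.78797374]]
```

View pics/s4.png

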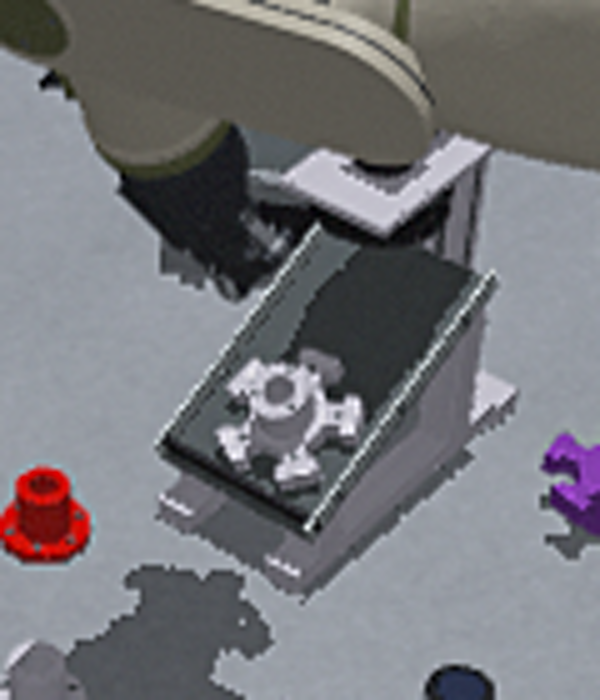

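View pics/w4.png

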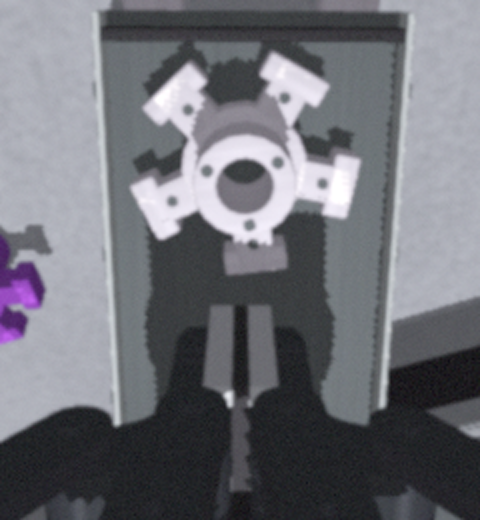

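View pics/t4.png

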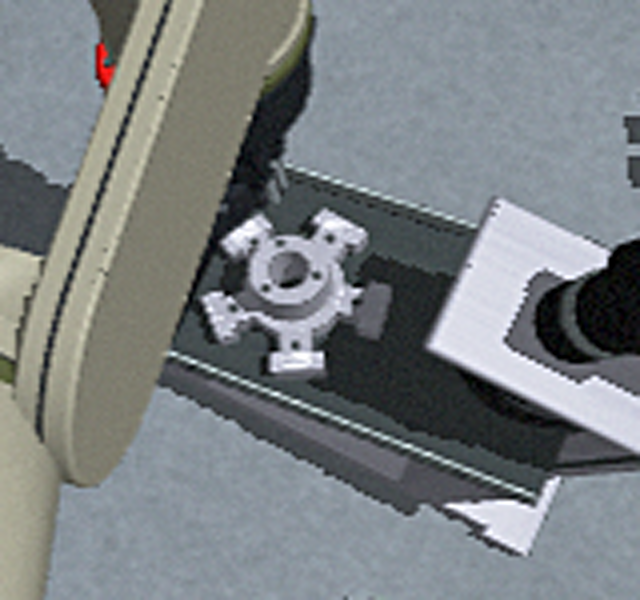

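Run:
```python
from h import *
w,sd,t,s=pickle.load(open("v4.pkl","rb"));p,q=pose(s)
for z in(0,-20,-35,-45,-55):
  print(z)
  for im,x0,y0,k in((sd,240,60,5),(t,360,150,4),(w,160,100,2)):
    P=proj(im,[p+q.apply([x,y,z]) for x in(11,-11) for y in(8,-8)]);print((((P-[x0,y0])+.4)*k).round().tolist())
```

```text
0
[[236.0, 328.0], [255.0, 338.0], [255.0, 302.0], [274.0, 312.0]]
[[255.0, 195.0], [243.0, 221.0], [294.0, 208.0], [282.0, 234.0]]
[[272.0, 232.0], [216.0, 232.0], [271.0, 303.0], [217.0, 303.0]]
-20
[[229.0, 312.0], [248.0, 322.0], [248.0, 286.0], [267.0, 296.0]]
[[250.0, 182.0], [238.0, 208.0], [290.0, 194.0], [277.0, 221.0]]
[[275.0, 258.0], [213.0, 258.0], [274.0, 335.0], [214.0, 335.0]]
-35
[[223.0, 300.0], [243.0, 310.0], [243.0, 274.0], [262.0, 284.0]]
[[246.0, 171.0], [234.0, 197.0], [287.0, 184.0], [274.0, 211.0]]
[[278.0, 281.0], [211.0, 281.0], [277.0, 363.0], [212.0, 363.0]]
-45
[[220.0, 292.0], [239.0, 302.0], [239.0, 266.0], [259.0, 276.0]]
[[244.0, 163.0], [231.0, 190.0], [284.0, 176.0], [272.0, 203.0]]
[[281.0, 298.0], [209.0, 298.0], [279.0, 385.0], [210.0, 385.0]]
-55
[[216.0, 284.0], [236.0, 294.0], [236.0, 257.0], [255.0, 267.0]]
[[241.0, 156.0], [228.0, 183.0], [282.0, 169.0], [269.0, 196.0]]
[[283.0, 318.0], [207.0, 318.0], [281.0, 410.0], [208.0, 410.0]]
```

Run:
```python
from h import *
from bench import r
s=r.sense();n,R=deck(np.radians(-116.6));o=np.array([500.8,-395.7,80.5])+R.apply([-1,-.5,0])
plan(s,o+n*0,R,n=5)
```

```text
n 5 dist 140.8 rot 0.3
[[-0.0002, 0.0007, 0.0281], [-0.0011, -0.0003, 0.0002]]
[[-0.0002, 0.0007, 0.0281], [-0.0011, -0.0003, 0.0002]]
[[-0.0002, 0.0006, 0.0281], [-0.0011, -0.0003, 0.0002]]
[[-0.0002, 0.0006, 0.0281], [-0.0011, -0.0003, 0.0002]]
[[-0.0002, 0.0006, 0.0282], [-0.0011, -0.0003, 0.0002]]
```

Emit:
carry_out(
  increments=[
    [[0,0,0.01],[0,0,0],0],
    [[0,0,0.01],[0,0,0],0],
    [[0,0,0.01],[0,0,0],0],
    [[0,0.001,0.02],[0,0,0],0],
    [[0,0.001,0.03],[0,0,0],0],
    [[0,0.001,0.03],[0,0,0],0],
    [[0,0,0.02],[0,0,0],0],
    [[0,0,0],[0,0,0],0],
  ],
)

```text
time: 6.25
tool_pos: [491.4, -393.6, 71.6]
tcp_rot: [-178.6, 25.7, 63.7]
ft_force: [0.2, 0.3, -0.5]
finger_gap: 85.3
```

Run:
```python
from h import *
from bench import r
w=r.snapshot("wrist");cv2.imwrite("pics/w5.png",w["image"])
s=r.sense();n,R=deck(np.radians(-116.6));o=np.array([500.8,-395.7,80.5])+R.apply([-1,-.5,0])
print(s["tool_pos"],s["tcp_rot"],s["ft_force"],s["finger_gap"])
plan(s,o+n*0,R);plan(s,o-n*20,R)
```

```text
[ 492.11872497 -393.51555367   72.91397401] [-178.69920573   25.68051359   63.65403461] [-1.24381575  0.07521199 -0.72023054] 85.4583639972713
n 1 dist 11.5 rot 1.2
[[-0.0026, 0.0081, -0.0078], [-0.0208, -0.0017, 0.004]]
n 1 dist 15.0 rot 1.2
[[-0.0026, 0.0085, 0.0121], [-0.0208, -0.0017, 0.004]]
```

View pics/w5.png

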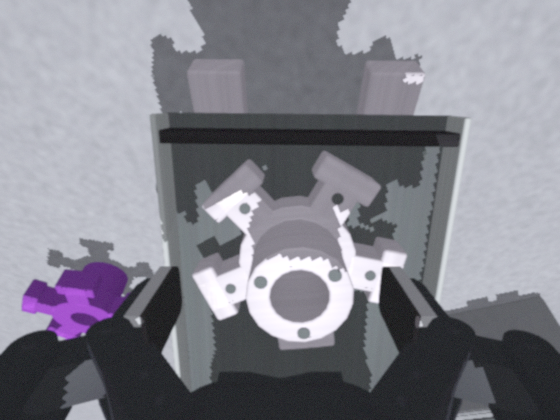

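Emit:
carry_out(
  increments=[
    [[-0.003,0.008,0],[-0.02,0,0.004],0],
    [[0,0.001,0.006],[0,0,0],0],
    [[0,0,0.005],[0,0,0],0],
    [[0,0,0],[0,0,0],0],
  ],
)

```text
time: 6.7
tool_pos: [499.8, -405.7, 67.0]
tcp_rot: [179.6, 25.7, 63.3]
ft_force: [-0.3, -0.1, -0.6]
finger_gap: 85.4
```

Run:
```python
from h import *
from bench import r
w=r.snapshot("wrist");cv2.imwrite("pics/w6.png",w["image"])
s=r.sense();n,R=deck(np.radians(-116.6));o=np.array([500.8,-395.7,80.5])+R.apply([-1,-.5,0])
print(s["tool_pos"],s["tcp_rot"],s["ft_force"],s["finger_gap"])
plan(s,o-n*20,R)
```

```text
[ 500.07137752 -405.68310139   67.44262773] [179.56451607  25.69463461  63.27404207] [0.67315631 1.42901462 0.53758304] 85.4846274393583
n 1 dist 6.3 rot 0.4
[[0.0016, -0.0043, 0.0042], [0.0066, -0.0015, -0.002]]
```

View pics/w6.png

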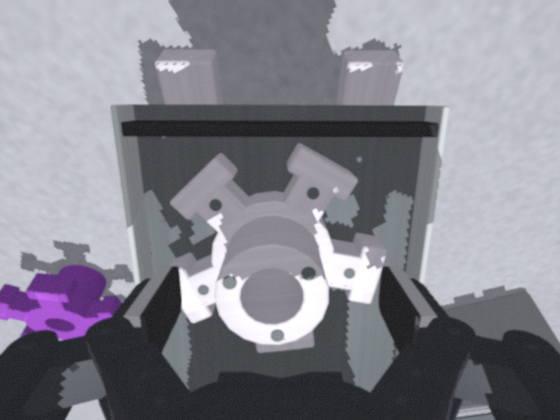

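Emit:
carry_out(
  increments=[
    [[0.001,-0.004,0.003],[0.006,0,-0.002],0],
    [[0,0,0.001],[0,0,0],0],
    [[0,0,0],[0,0,0],0],
    [[0,0,0],[0,0,0],0],
  ],
)

```text
time: 7.15
tool_pos: [496.7, -404.4, 64.2]
tcp_rot: [179.9, 25.7, 63.4]
ft_force: [-0.1, 0.1, -0.7]
finger_gap: 85.7
```

Run:
```python
from h import *
from bench import r
w=r.snapshot("wrist");cv2.imwrite("pics/w7.png",w["image"])
s=r.sense();n,R=deck(np.radians(-116.6));o=np.array([500.8,-395.7,80.5])+R.apply([-1,-.5,0])
print(s["tool_pos"],s["tcp_rot"],s["ft_force"],s["finger_gap"])
plan(s,o-n*20,R)
crop(w,100,460,90,400,2,"w7.png")
```

```text
[ 496.75681753 -404.40138049   64.25922039] [179.88932516  25.69445662  63.40312744] [-0.39528979 -0.14426544  0.28920096] 85.74693114997103
n 1 dist 1.5 rot 0.1
[[0.0006, -0.0008, 0.0012], [0.002, -0.0015, 0.0]]
```

View pics/w7.png

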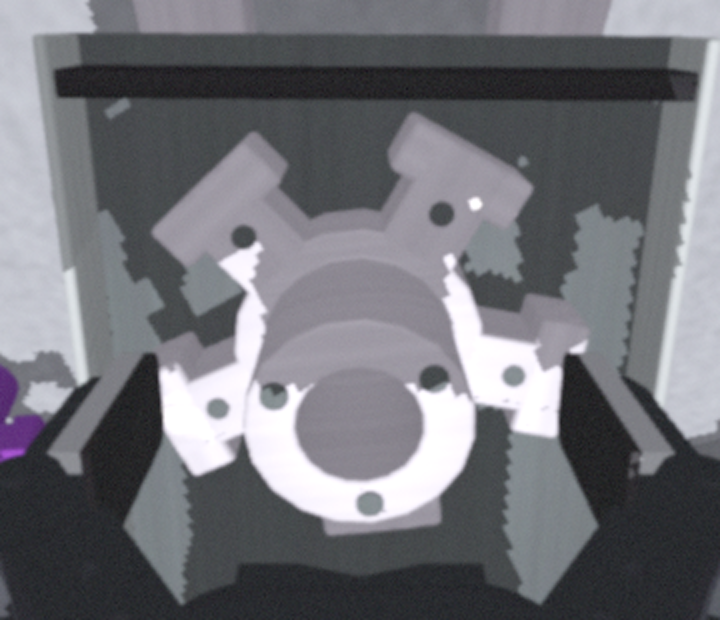

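Emit:
carry_out(
  increments=[
    [[0,-0.001,0.001],[0,0,0],0.3],
    [[0,0,0],[0,0,0],0.5],
    [[0,0,0],[0,0,0],0.7],
    [[0,0,0],[0,0,0],0.8],
    [[0,0,0],[0,0,0],0.8],
    [[0,0,0],[0,0,0],0.8],
  ],
  newtons=60,
)

```text
time: 7.8
tool_pos: [496.3, -404.3, 63.7]
tcp_rot: [179.8, 25.7, 63.4]
ft_force: [1.5, 0.1, 0.6]
finger_gap: 42.4
```

Run:
```python
from h import *
from bench import r
w=r.snapshot("wrist");s=r.sense()
print(s["tool_pos"],s["tcp_rot"],s["ft_force"],s["finger_gap"])
crop(w,100,460,90,400,2,"w8.png");pickle.dump((w,s),open("w8.pkl","wb"))
```

```text
[ 496.27974397 -404.32568924   63.7212393 ] [179.81259697  25.68167122  63.40041283] [ 0.43292279 -0.35299154  0.320512  ] 43.04437276738907
```

View pics/w8.png

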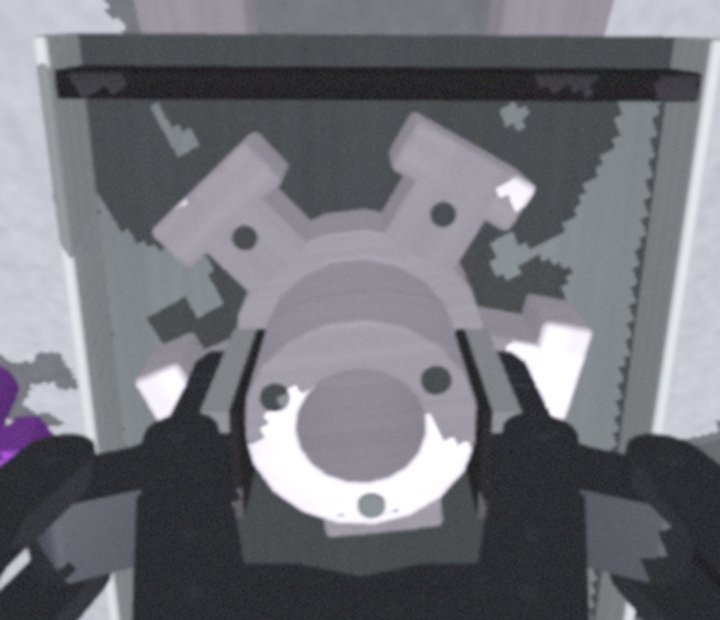

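Emit:
carry_out(
  increments=[
    [[0,0,-0.005],[0,0,0],0.8],
    [[0,0,-0.015],[0,0,0],0.8],
    [[0,0,-0.03],[0,0,0],0.8],
    [[0,0,-0.03],[0,0,0],0.8],
    [[0,0,-0.03],[0,0,0],0.8],
    [[0,0,-0.02],[0,0,0],0.8],
    [[0,0,0],[0,0,0],0.8],
  ],
)

```text
time: 8.55
tool_pos: [520.3, -348.4, 185.5]
tcp_rot: [-179.8, 25.5, 63.5]
ft_force: [0.3, -0.8, -3.7]
finger_gap: 42.3
```

Run:
```python
from h import *
from bench import r
w,s=pickle.load(open("w8.pkl","rb"));p,q=pose(s)
def intool(w,s,uv,z):
    p,q=pose(s);c,d=ray(w,uv);c=q.inv().apply(c-p);d=q.inv().apply(d);return c+d*((z-c[2])/d[:,2])[:,None]
for z in(-68,-70,-72):print(intool(w,s,[[280.3,302.3]],z).round(1))
w=r.snapshot("wrist");s=r.sense();pickle.dump((w,s),open("w9.pkl","wb"))
print(s["tool_pos"],s["tcp_rot"],s["ft_force"],s["finger_gap"])
cv2.imwrite("pics/w9.png",w["image"])
plan(s,np.array([470,-220,290.]),E(180,0,63.4))
```

```text
[[ -1.4  -0.7 -68. ]]
[[ -0.1  -0.7 -70. ]]
[[  1.2  -0.7 -72. ]]
[ 519.63538869 -348.61697279  184.02247901] [-179.67205914   25.52256334   63.54258878] [-0.3399445   0.2750569  -3.12636981] 42.79808840736684
n 5 dist 173.9 rot 25.5
[[0.0077, -0.0205, -0.027], [-0.001, 0.0891, 0.0002]]
[[0.01, -0.0205, -0.0263], [-0.001, 0.0891, 0.0002]]
[[0.0123, -0.0205, -0.0253], [-0.001, 0.0891, 0.0002]]
[[0.0145, -0.0204, -0.0241], [-0.001, 0.0891, 0.0002]]
[[0.0166, -0.0204, -0.0227], [-0.001, 0.0891, 0.0002]]
```

View pics/w9.png

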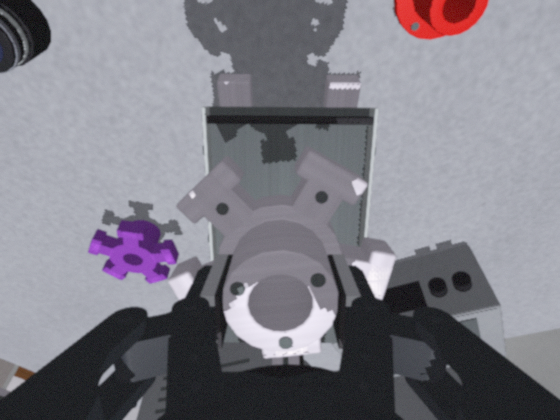

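Emit:
carry_out(
  increments=[
    [[0.008,-0.02,-0.027],[0,0.089,0],0.8],
    [[0.01,-0.02,-0.026],[0,0.089,0],0.8],
    [[0.012,-0.02,-0.025],[0,0.089,0],0.8],
    [[0.014,-0.02,-0.024],[0,0.089,0],0.8],
    [[0.016,-0.02,-0.023],[0,0.089,0],0.8],
  ],
)

```text
time: 9.1
tool_pos: [466.0, -216.5, 279.7]
tcp_rot: [-178.4, -0.8, 63.5]
ft_force: [-0.3, -0.1, -2.8]
finger_gap: 42.5
```

Run:
```python
from h import *
from bench import r
s=r.sense();print(s["tool_pos"],s["tcp_rot"])
d=pickle.load(open("s0.pkl","rb"));t=d["top"];sd=d["side"]
for im,(x0,x1,y0,y1),k,nm in((t,(100,240,150,290),6,"tt"),(sd,(190,305,270,378),6,"ss")):
    c=cv2.resize(im["image"][y0:y1,x0:x1],None,fx=k,fy=k,interpolation=cv2.INTER_CUBIC)
    g=cv2.cvtColor(c,cv2.COLOR_BGR2GRAY);b=c[:,:,0].astype(int);
    m=(g>205).astype(np.uint8)
    n,L,st,ce=cv2.connectedComponentsWithStats(m,connectivity=4)
    for i in range(1,n):
        if st[i,4]>1500:print(nm,i,st[i].tolist(),((ce[i]+.5)/k-.5+[x0,y0]).round(2))
    cv2.imwrite(f"pics/{nm}.png",cv2.resize(m*255,None,fx=.7,fy=.7));
crop(sd,190,305,270,378,6,"side_tray.png")
```

```text
[ 465.978676   -216.47351663  279.66535526] [-178.38285413   -0.76607145   63.54843774]
tt 1 [461, 68, 174, 110, 5919] [193.78 168.74]
tt 2 [388, 115, 243, 247, 32276] [184.66 189.07]
tt 4 [70, 125, 678, 587, 143861] [170.4  220.72]
tt 5 [150, 235, 161, 160, 18051] [137.81 201.74]
tt 8 [227, 450, 144, 292, 21870] [148.72 250.64]
tt 9 [126, 470, 142, 297, 23331] [132.68 251.65]
ss 2 [337, 55, 277, 255, 20648] [264.38 297.92]
ss 3 [200, 61, 134, 205, 5163] [237.06 291.1 ]
ss 4 [63, 73, 121, 231, 7306] [207.18 300.65]
ss 5 [85, 78, 231, 209, 24373] [222.83 299.64]
ss 15 [217, 235, 97, 57, 1532] [231.77 314.58]
ss 21 [318, 265, 298, 123, 9547] [264.07 325.15]
ss 30 [44, 310, 293, 269, 16212] [217.38 339.38]
ss 44 [116, 361, 165, 154, 12125] [222.31 342.38]
ss 45 [343, 361, 292, 111, 16339] [271.86 339.52]
ss 47 [553, 389, 47, 47, 1767] [285.58 338.55]
ss 48 [157, 397, 83, 75, 4916] [222.34 341.87]
ss 51 [354, 458, 198, 77, 2906] [258.49 350.77]
ss 52 [378, 465, 262, 91, 4078] [275.36 357.57]
ss 53 [67, 467, 218, 80, 1822] [218.24 355.1 ]
```

View pics/tt.png

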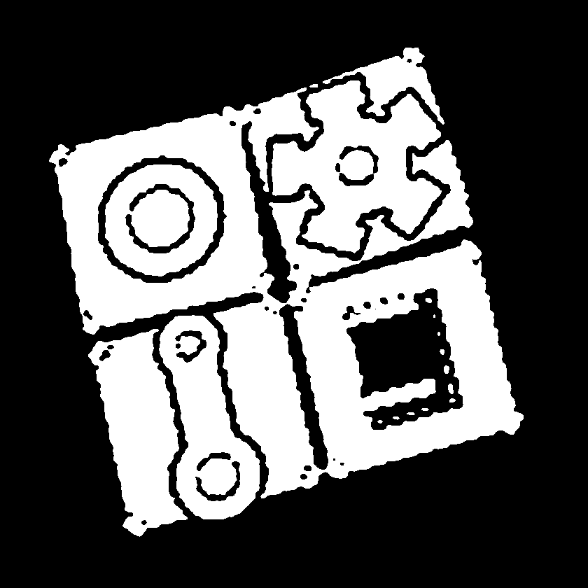

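View pics/side_tray.png

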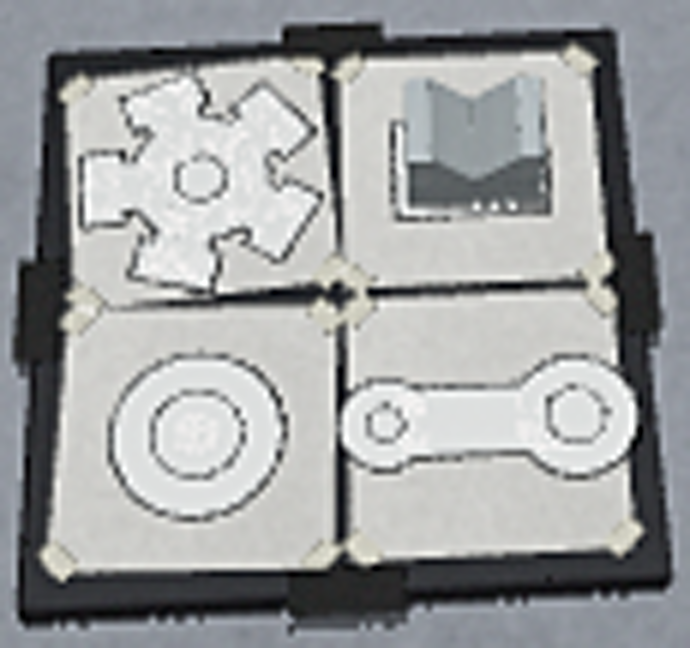

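Run:
```python
from h import *
d=pickle.load(open("s0.pkl","rb"));t=d["top"];sd=d["side"]
T=lambda P:np.array(P)/4.2-.4+[100,150]
S=lambda P:np.array(P)/6.-.4+[190,270]
z=16
def star(w,c,nm):
    w=w[:,:2];
    if c is None:c=w.mean(0)
    v=w-c;r_=np.linalg.norm(v,axis=1);a=np.degrees(np.arctan2(v[:,1],v[:,0]));print(nm,"c",c.round(1),"r",r_.round(1),"a",a.round(1),np.mod(a,72).round(1))
# outer-edge mids
tm=T([[332,84.5],[428,109],[431,215],[333,252],[269,168]]);star(plane(t,tm,z),None,"top")
sm=S([[291,107.5],[302,226],[173.5,285],[80,189.5],[152.5,86.5]]);star(plane(sd,sm,z),None,"side")
print("star bore top",plane(t,T([[357,166]]),z),"side",plane(sd,S([[200,178]]),z))
print("flange top",plane(t,[[137.81,201.74]],z),plane(t,T([[161,219]]),z),"side",plane(sd,S([[197.5,434]]),z))
L=plane(t,T([[190,345],[217,476]]),z);Ls=plane(sd,S([[386,422],[575,413]]),z)
for q in(L,Ls):
    e=(q[1]-q[0]);print("lever small,big",q.round(1).tolist(),np.linalg.norm(e[:2]),np.degrees(np.arctan2(-e[1],-e[0])))
```

```text
top c [598.3 236.5] r [56.2 56.4 57.  57.4 57. ] a [  20.5  -49.  -123.7  166.5   92.2] [20.5 23.  20.3 22.5 20.2]
side c [599.6 240.6] r [56.3 55.5 56.5 56.3 56.2] a [-124.2  165.7   94.5   19.8  -49.1] [19.8 21.7 22.5 19.8 22.9]
star bore top [[597.85469532 237.43693741  16.        ]] side [[599.48799346 240.92663657  16.        ]]
flange top [[562.67822733 360.4681933   16.        ]] [[562.67319641 360.13819601  16.        ]] side [[563.50766836 363.54452098  16.        ]]
lever small,big [[482.8, 336.5, 16.0], [401.7, 314.5, 16.0]] 84.0326830708008 15.182212223503
lever small,big [[483.9, 339.2, 16.0], [403.2, 316.0, 16.0]] 83.9848780364633 16.01950755251313
```

Run:
```python
from h import *
from bench import r
s=r.sense()
plan(s,np.array([538,165,180.]),E(180,0,50.5),n=10)
```

```text
n 10 dist 400.8 rot 13.2
[[0.0372, -0.0102, 0.0108], [-0.003, -0.001, 0.0228]]
[[0.037, -0.0111, 0.0107], [-0.003, -0.001, 0.0228]]
[[0.0367, -0.012, 0.0106], [-0.003, -0.001, 0.0228]]
[[0.0365, -0.0129, 0.0105], [-0.003, -0.001, 0.0228]]
[[0.0362, -0.0137, 0.0105], [-0.003, -0.001, 0.0228]]
[[0.0359, -0.0146, 0.0104], [-0.003, -0.001, 0.0228]]
[[0.0355, -0.0154, 0.0103], [-0.003, -0.001, 0.0228]]
[[0.0352, -0.0163, 0.0102], [-0.003, -0.001, 0.0228]]
[[0.0348, -0.0171, 0.0101], [-0.003, -0.001, 0.0228]]
[[0.0344, -0.0179, 0.0101], [-0.003, -0.001, 0.0228]]
```

Emit:
carry_out(
  increments=[
    [[0.037,-0.01,0.008],[-0.003,-0.001,0.023],0.8],
    [[0.037,-0.011,0.008],[-0.003,-0.001,0.023],0.8],
    [[0.037,-0.012,0.01],[-0.003,-0.001,0.023],0.8],
    [[0.036,-0.013,0.01],[-0.003,-0.001,0.023],0.8],
    [[0.036,-0.014,0.01],[-0.003,-0.001,0.023],0.8],
    [[0.036,-0.015,0.01],[-0.003,-0.001,0.023],0.8],
    [[0.036,-0.015,0.01],[-0.003,-0.001,0.023],0.8],
    [[0.035,-0.016,0.01],[-0.003,-0.001,0.023],0.8],
    [[0.03,-0.016,0.01],[-0.003,-0.001,0.023],0.8],
    [[0.02,-0.012,0.01],[-0.003,-0.001,0.01],0.8],
    [[0,0,0],[0,0,0],0.8],
    [[0,0,0],[0,0,0],0.8],
  ],
)

```text
time: 10.3
tool_pos: [528.3, 147.6, 170.4]
tcp_rot: [-179.6, 0.9, 49.5]
ft_force: [-0.0, -1.5, -3.1]
finger_gap: 43.1
```

Run:
```python
from h import *
from bench import r
w=r.snapshot("wrist");s=r.sense();pickle.dump((w,s),open("w10.pkl","wb"))
print(s["tool_pos"],s["tcp_rot"],s["ft_force"],s["finger_gap"])
cv2.imwrite("pics/w10.png",w["image"])
```

```text
[528.05156476 147.33508064 170.24140131] [-179.57756501    0.9446165    49.49274161] [-0.37792684 -0.91564055 -3.82410623] 42.63492414145717
```

View pics/w10.png

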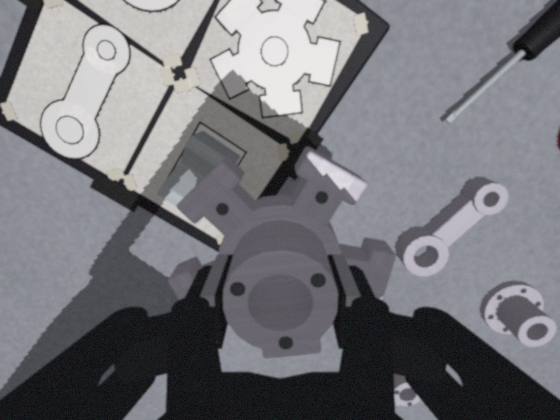

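Run:
```python
from h import *
w,s=pickle.load(open("w10.pkl","rb"))
crop(w,200,360,0,130,5,"w10a.png");crop(w,20,150,10,170,4,"w10b.png");crop(w,390,560,170,360,3.5,"w10c.png")
```

```text
(no output)
```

View pics/w10a.png

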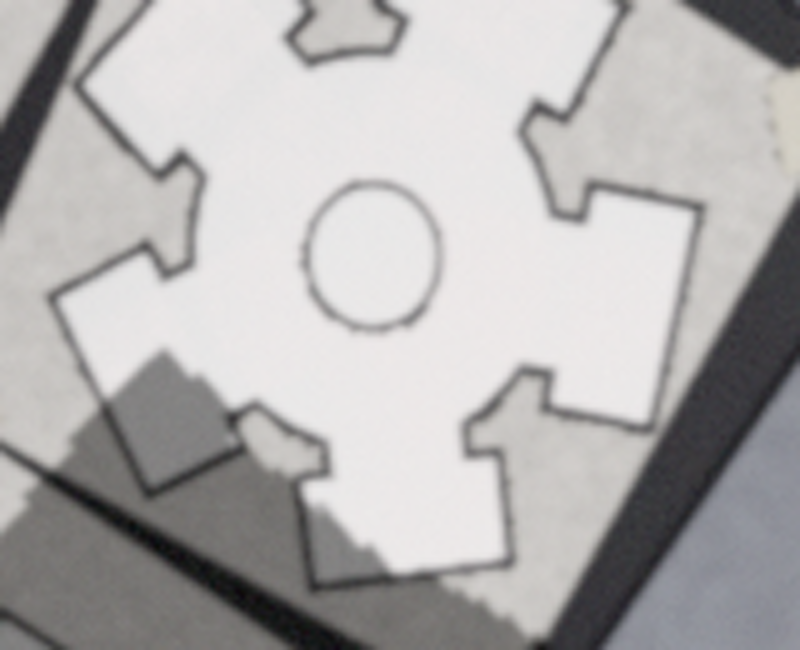

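View pics/w10b.png

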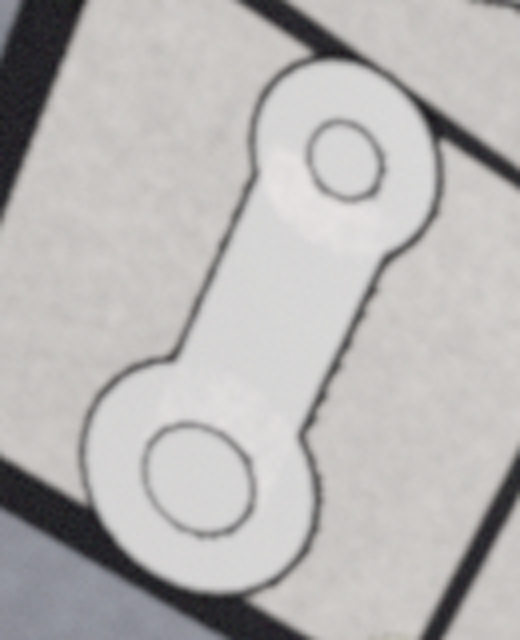

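View pics/w10c.png

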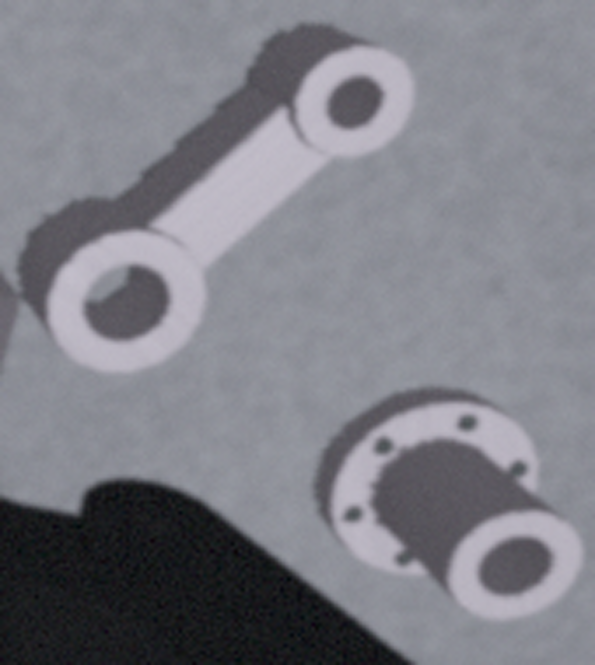

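```bash
cat > m.py <<'E'
from h import *
E
python3 - <<'E'
from h import *
w,s=pickle.load(open("w10.pkl","rb"));p,q=pose(s)
A=lambda P:np.array(P)/5-.4+[200,0];B=lambda P:np.array(P)/4-.4+[20,10];C=lambda P:np.array(P)/3.5-.4+[390,170]
c=plane(w,A([[373,255]]),16)[0];print("star card",c)
m=plane(w,A([[676.5,317.5],[412,575.5],[101,394]]),16)-c
a=np.degrees(np.arctan2(m[:,1],m[:,0]));print(np.linalg.norm(m,axis=1),a,np.mod(a,72))
L=plane(w,B([[346,160],[198,480]]),16);e=L[0]-L[1];print("lever card s,b",L,np.linalg.norm(e),np.degrees(np.arctan2(e[1],e[0])))
L=plane(w,C([[354,101],[127,300]]),26);e=L[0]-L[1];print("lever s,b",L,np.linalg.norm(e),np.degrees(np.arctan2(e[1],e[0])))
print("flange",plane(w,C([[515,565]]),48),plane(w,C([[434,488]]),10))
t=pickle.load(open("s0.pkl","rb"))["top"];sd=pickle.load(open("s0.pkl","rb"))["side"]
crop(t,255,355,145,215,7,"lf_t.png")
E
```

```text
star card [597.31394473 239.46334662  16.        ]
[56.59324299 56.78629572 56.02007177] [ -51.16267791 -123.15694101  164.53537606] [20.83732209 20.84305899 20.53537606]
lever card s,b [[481.42473374 339.47445083  16.        ]
 [398.69871515 316.07718843  16.        ]] 85.97107676667174 15.79240648645715
lever s,b [[673.3591494   -5.17610219  26.        ]
 [589.47577318 -16.79505327  26.        ]] 84.68424192627954 7.8860410646777215
flange [[ 630.07821989 -154.10737616   48.        ]] [[ 630.27126658 -153.26409512   10.        ]]
```

View pics/lf_t.png

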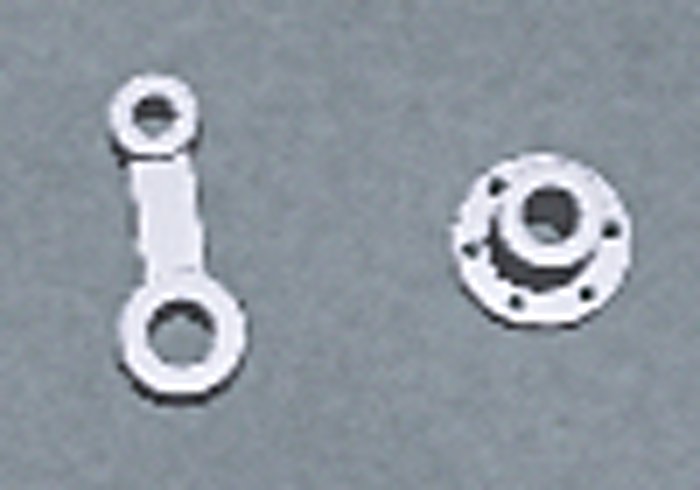

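Run:
```python
from h import *
from bench import r
s=r.sense();R=E(180,0,50);c=np.array([597.4,239.3,0])-R.apply([-.1,-.5,0])
plan(s,c+[0,0,80.],R,n=5)
```

```text
n 5 dist 146.4 rot 1.2
[[0.0233, -0.0012, 0.0177], [-0.0015, 0.0033, -0.0018]]
[[0.0233, -0.0012, 0.0178], [-0.0015, 0.0033, -0.0018]]
[[0.0232, -0.0011, 0.0178], [-0.0015, 0.0033, -0.0018]]
[[0.0231, -0.0011, 0.0179], [-0.0015, 0.0033, -0.0018]]
[[0.0231, -0.0011, 0.018], [-0.0015, 0.0033, -0.0018]]
```

Emit:
carry_out(
  increments=[
    [[0.023,-0.001,0.016],[-0.002,0.003,-0.002],0.8],
    [[0.023,-0.001,0.018],[-0.002,0.003,-0.002],0.8],
    [[0.023,-0.001,0.018],[-0.002,0.003,-0.002],0.8],
    [[0.023,-0.001,0.018],[-0.001,0.003,-0.002],0.8],
    [[0.02,-0.001,0.015],[-0.001,0.003,-0.002],0.8],
    [[0,0,0],[0,0,0],0.8],
  ],
)

```text
time: 10.95
tool_pos: [601.5, 228.1, 83.2]
tcp_rot: [179.7, 0.0, 49.5]
ft_force: [-0.6, -1.5, -3.0]
finger_gap: 42.3
```

Run:
```python
from h import *
from bench import r
s=r.sense();R=E(180,0,50);c=np.array([597.4,239.3,0])-R.apply([-.1,-.5,0])
print(s["tool_pos"],s["tcp_rot"],s["ft_force"],s["finger_gap"])
plan(s,c+[0,0,20.],R,n=5)
```

```text
[601.45388753 228.14161196  83.24716076] [1.79691390e+02 1.11378945e-02 4.94717042e+01] [-0.58055183 -1.48954677 -2.99949675] 42.317061308930576
n 5 dist 64.3 rot 0.6
[[0.0012, -0.002, 0.0126], [0.0011, 0.0, -0.0018]]
[[0.0012, -0.002, 0.0126], [0.0011, 0.0, -0.0018]]
[[0.0012, -0.002, 0.0126], [0.0011, 0.0, -0.0018]]
[[0.0012, -0.002, 0.0126], [0.0011, 0.0, -0.0018]]
[[0.0012, -0.002, 0.0126], [0.0011, 0.0, -0.0018]]
```

Emit:
carry_out(
  increments=[
    [[0.003,-0.005,0.01],[0.001,0,-0.005],0.8],
    [[0.002,-0.003,0.013],[0.001,0,-0.003],0.8],
    [[0.001,-0.001,0.013],[0.001,0,0],0.8],
    [[0,0,0.013],[0,0,0],0.8],
    [[0,0,0.01],[0,0,0],0.8],
    [[0,0,0],[0,0,0],0.8],
  ],
)

```text
time: 11.55
tool_pos: [598.4, 234.4, 20.3]
tcp_rot: [179.8, 0.1, 49.7]
ft_force: [-0.8, 0.3, -4.2]
finger_gap: 42.5
```

Run:
```python
from h import *
from bench import r
w=r.snapshot("wrist");s=r.sense();R=E(180,0,50);c=np.array([597.4,239.3,0])-R.apply([-.1,-.5,0])
print(s["tool_pos"],s["tcp_rot"],s["ft_force"],s["finger_gap"])
plan(s,c+[0,0,8.],R,n=3)
cv2.imwrite("pics/w11.png",w["image"])
```

```text
[598.85515001 234.54847593  21.13885666] [1.79798585e+02 2.41894629e-02 4.97360857e+01] [-0.26969081 -0.23752816 -2.84156167] 42.405713284613995
n 3 dist 13.9 rot 0.3
[[0.0009, -0.0012, 0.0044], [0.0012, 0.0001, -0.0015]]
[[0.0009, -0.0012, 0.0044], [0.0012, 0.0001, -0.0015]]
[[0.0009, -0.0012, 0.0044], [0.0012, 0.0001, -0.0015]]
```

View pics/w11.png

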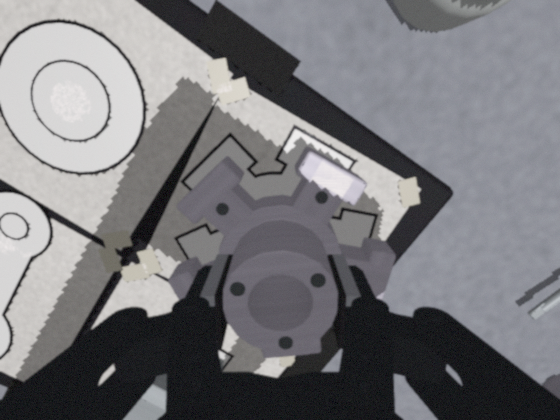

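Emit:
carry_out(
  increments=[
    [[0.002,-0.003,0.005],[0.002,0,-0.004],0.8],
    [[0.001,-0.001,0.006],[0,0,0],0.8],
    [[0,0,0.004],[0,0,0],0.8],
    [[0,0,0],[0,0,0],0.8],
  ],
)

```text
time: 12.0
tool_pos: [599.2, 240.4, 6.8]
tcp_rot: [179.8, -0.1, 50.0]
ft_force: [-1.3, -0.2, -2.3]
finger_gap: 42.4
```

Run:
```python
from h import *
from bench import r
s=r.sense();R=E(180,0,50);c=np.array([597.4,239.3,0])-R.apply([-.1,-.5,0])
print(s["tool_pos"],s["tcp_rot"],s["ft_force"],s["finger_gap"])
plan(s,c+[0,0,0.],R,n=1)
```

```text
[599.16874278 240.3920828    6.82573028] [ 1.79823479e+02 -1.33058393e-01  4.99965819e+01] [-1.34173256 -0.18898216 -2.30349386] 42.35212806046337
n 1 dist 7.1 rot 0.2
[[-0.0019, -0.0002, 0.0068], [0.0031, -0.0023, -0.0001]]
```

Emit:
carry_out(
  increments=[
    [[-0.002,0,0.003],[0.002,0,0],0.8],
    [[0,0,0.002],[0,0,0],0.8],
    [[0,0,0],[0,0,0],0.8],
  ],
)

```text
time: 12.3
tool_pos: [598.2, 238.9, 1.9]
tcp_rot: [179.9, -0.2, 50.0]
ft_force: [0.3, -0.0, -2.4]
finger_gap: 42.8
```

Run:
```python
from h import *
from bench import r
w=r.snapshot("wrist");s=r.sense();R=E(180,0,50);c=np.array([597.4,239.3,0])-R.apply([-.1,-.5,0])
print(s["tool_pos"],s["tcp_rot"],s["ft_force"],s["finger_gap"])
plan(s,c+[0,0,-4.],R,n=1)
crop(w,130,430,90,390,2,"w12.png")
```

```text
[598.28879257 238.86186244   2.07365253] [ 1.79913699e+02 -1.75388400e-01  5.00050136e+01] [ 0.08876856 -0.4071532  -2.64387087] 42.58949040992707
n 1 dist 6.1 rot 0.2
[[-0.0002, -0.0005, 0.0061], [0.0015, -0.0031, 0.0001]]
```

View pics/w12.png

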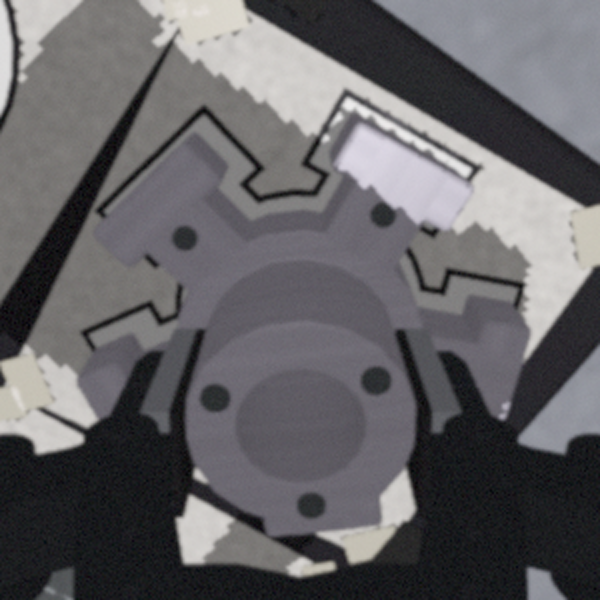

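Emit:
carry_out(
  increments=[
    [[0,0,0.002],[0,0,0],0.8],
    [[0,0,0.002],[0,0,0],0.8],
    [[0,0,0],[0,0,0],0.8],
  ],
)

```text
time: 12.65
tool_pos: [598.6, 238.9, -1.8]
tcp_rot: [179.9, -0.2, 50.0]
ft_force: [-0.3, -0.5, -2.7]
finger_gap: 42.8
```

Emit:
carry_out(
  increments=[
    [[0,0,0.001],[0,0,0],0.8],
    [[0,0,0.001],[0,0,0],0.8],
    [[0,0,0.0],[0,0,0],0.8],
  ],
)

```text
time: 12.95
tool_pos: [598.7, 238.9, -4.0]
tcp_rot: [179.9, -0.2, 50.0]
ft_force: [-0.5, 0.7, -2.7]
finger_gap: 42.5
```

Emit:
carry_out(
  increments=[
    [[0,0,0.001],[0,0,0],0.8],
    [[0,0,0.001],[0,0,0],0.8],
    [[0,0,0.0],[0,0,0],0.8],
  ],
)

```text
time: 13.25
tool_pos: [598.7, 238.9, -6.1]
tcp_rot: [179.9, -0.2, 50.0]
ft_force: [0.0, 0.8, -2.8]
finger_gap: 42.6
```

Run:
```python
from h import *
from bench import r
w=r.snapshot("wrist");s=r.sense()
print(s["tool_pos"],s["tcp_rot"],s["ft_force"],s["finger_gap"])
crop(w,130,430,90,390,2,"w13.png")
```

```text
[598.74647577 238.93862423  -6.0444814 ] [179.88652469  -0.21607977  49.99606208] [-0.78175528 -0.0179553  -2.96377144] 42.31942095863628
```

View pics/w13.png

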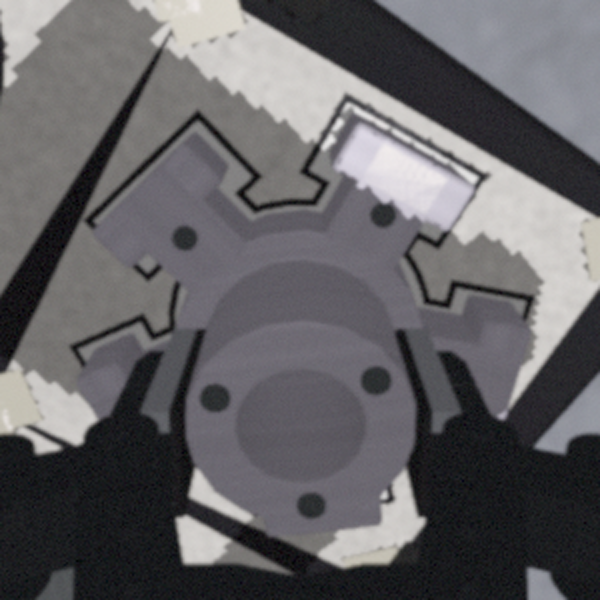

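Emit:
carry_out(
  increments=[
    [[0,0,0.001],[0,0,0],0.8],
    [[0,0,0.001],[0,0,0],0.8],
    [[0,0,0.0],[0,0,0],0.8],
  ],
)

```text
time: 13.6
tool_pos: [599.1, 239.2, -6.2]
tcp_rot: [179.9, -0.2, 50.0]
ft_force: [0.3, -0.2, -2.3]
finger_gap: 42.5
```

Emit:
carry_out(
  increments=[
    [[0,0,0.0015],[0,0,0],0.8],
    [[0,0,0.001],[0,0,0],0.8],
    [[0,0,0.0],[0,0,0],0.8],
  ],
)

```text
time: 13.9
tool_pos: [599.6, 239.4, -6.3]
tcp_rot: [179.8, -0.3, 50.0]
ft_force: [0.2, 0.3, -2.4]
finger_gap: 42.3
```

Emit:
carry_out(
  increments=[
    [[0,0,0.003],[0,0,0],0.8],
    [[0,0,0.0],[0,0,0],0.8],
  ],
)

```text
time: 14.1
tool_pos: [600.3, 239.8, -5.9]
tcp_rot: [179.8, -0.3, 50.0]
ft_force: [0.2, -0.2, -3.8]
finger_gap: 42.3
```

Run:
```python
from h import *
from bench import r
w=r.snapshot("wrist");s=r.sense()
print(s)
crop(w,130,430,90,390,2,"w14.png")
```

```text
{'time': 14.15, 'joint_pos': array([1.72254138e+01, 2.36350925e+01, 8.75692381e+01, 8.01677223e-03,
       6.83655889e+01, 5.71891792e+01]), 'qd': array([-0.1512676 ,  0.65601957,  0.34878282, -0.00743488, -1.03065725,
       -0.04424542]), 'joint_efforts': array([-4.74531931e-03, -6.69543242e+01, -4.52600849e+01, -1.48818229e-02,
        1.85901700e-01,  2.09852144e-03]), 'tool_pos': array([600.5728002 , 239.85969195,  -5.94117919]), 'tcp_rot': array([179.7732323 ,  -0.36551616,  50.03403017]), 'ft_force': array([ 0.31254547, -0.28069413, -2.47571977]), 'wrist_torque': array([-0.0333874 , -0.00814832,  0.02474178]), 'finger_gap': 42.722178100841695}
```

View pics/w14.png

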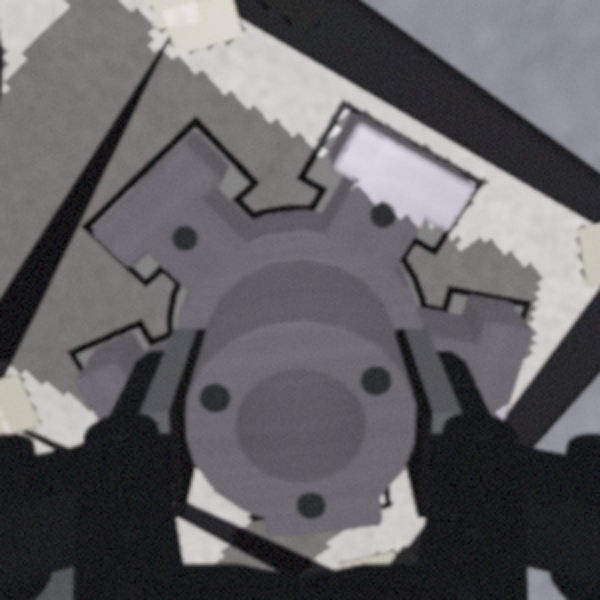

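Run:
```python
from h import *
from bench import r
sd=r.snapshot("side");t=r.snapshot("top");s=r.sense();p,q=pose(s)
print(s["tool_pos"],s["ft_force"],s["joint_pos"])
crop(sd,150,330,170,350,4,"s15.png")
print((proj(sd,[p,p+q.apply([0,0,-46])])-[150,170])*4)
crop(t,100,260,130,260,4,"t15.png")
```

```text
[600.55115177 239.88335417  -6.53490832] [0.77567151 0.57791946 1.78092374] [1.72227396e+01 2.36762676e+01 8.75846337e+01 1.70267732e-02
 6.83096497e+01 5.71878719e+01]
[[292.90120587 531.39060283]
 [288.88390849 498.43891706]]
```

View pics/s15.png

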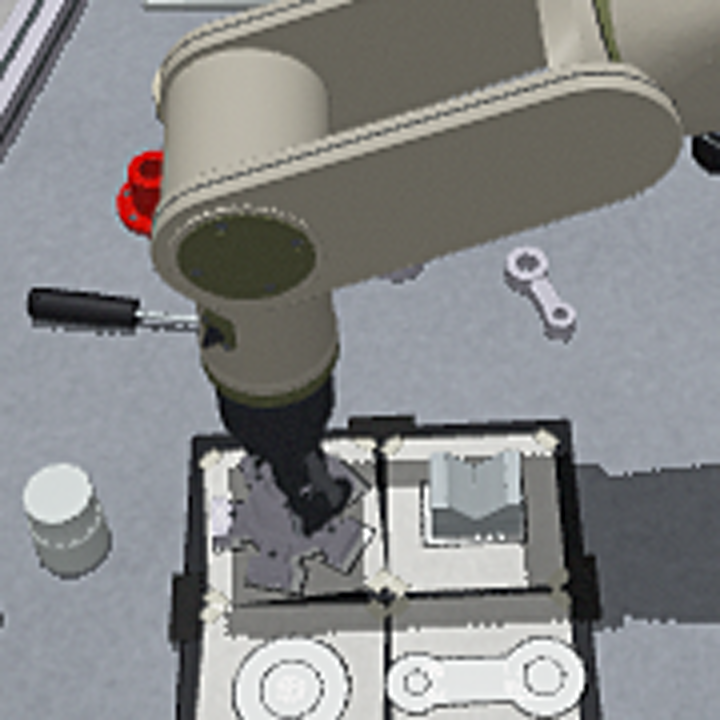

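View pics/t15.png

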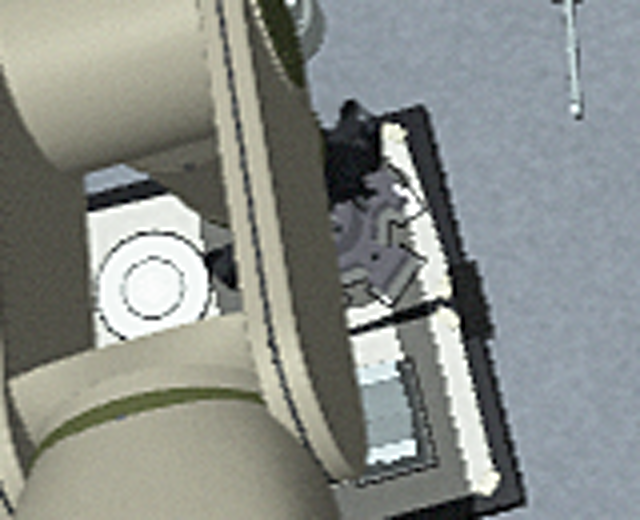

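Emit:
carry_out(
  increments=[
    [[-0.001,-0.001,-0.001],[0.002,-0.006,0],0.8],
    [[-0.001,-0.001,0],[0.002,0,0],0.8],
    [[0,0,0],[0,0,0],0.8],
    [[0,0,0],[0,0,0],0.8],
  ],
)

```text
time: 14.65
tool_pos: [597.5, 239.6, -6.4]
tcp_rot: [-180.0, 0.0, 50.0]
ft_force: [-0.3, -0.1, 0.1]
finger_gap: 42.8
```

Run:
```python
from h import *
from bench import r
w=r.snapshot("wrist");s=r.sense();R=E(180,0,50);c=np.array([597.4,239.3,0])-R.apply([-.1,-.5,0])
print(s["tool_pos"],s["tcp_rot"],s["ft_force"],s["finger_gap"])
plan(s,c+[0,0,-6.5],R,n=1)
crop(w,130,430,90,390,2,"w15.png")
```

```text
[597.55897943 239.56146841  -6.32612304] [-1.79973618e+02  1.53303348e-02  5.00344738e+01] [-0.39638877  0.27742585 -0.19345662] 42.52771168057216
n 1 dist 0.6 rot 0.0
[[-0.0002, 0.0005, 0.0002], [-0.0005, 0.0003, 0.0006]]
```

View pics/w15.png

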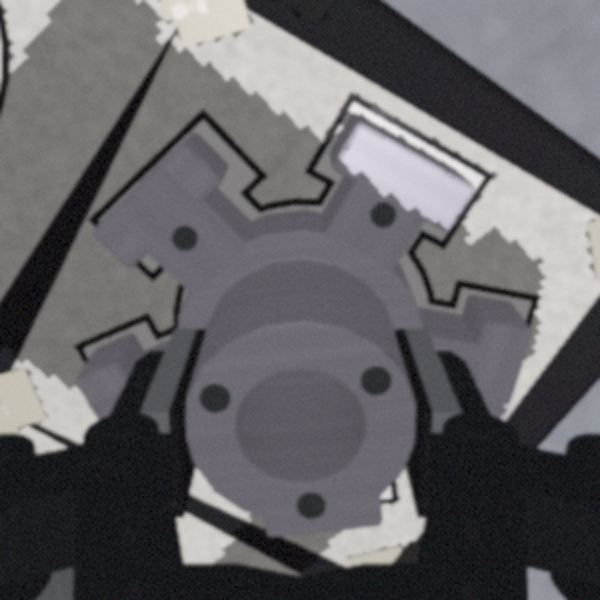

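Emit:
carry_out(
  increments=[
    [[0,0,0],[0,0,0],0.45],
    [[0,0,0],[0,0,0],0.3],
    [[0,0,0],[0,0,0],0],
    [[0,0,0],[0,0,0],0],
    [[0,0,-0.01],[0,0,0],0],
    [[0,0,-0.03],[0,0,0],0],
    [[0,0,-0.04],[0,0,0],0],
    [[-0.02,0,-0.04],[0,0,0],0],
    [[-0.03,0,-0.04],[0,0,0],0],
    [[-0.04,0,-0.04],[0,0,0],0],
    [[-0.04,0,0],[0,0,0],0],
    [[0,0,0],[0,0,0],0],
  ],
)

```text
time: 15.9
tool_pos: [514.3, 141.4, 198.9]
tcp_rot: [179.9, 0.1, 50.1]
ft_force: [0.5, 0.6, -1.3]
finger_gap: 85.4
```

Run:
```python
from h import *
from bench import r
w=r.snapshot("wrist");s=r.sense()
print(s["tool_pos"],s["tcp_rot"],s["ft_force"],s["finger_gap"],s["time"])
cv2.imwrite("pics/w16.png",w["image"]);pickle.dump((w,s),open("w16.pkl","wb"))
```

```text
[516.60218137 142.89943033 200.49388239] [ 1.79833138e+02 -1.31876514e-01  5.01394002e+01] [0.59245576 0.58511378 1.50439196] 85.73988183775874 15.95
```

View pics/w16.png

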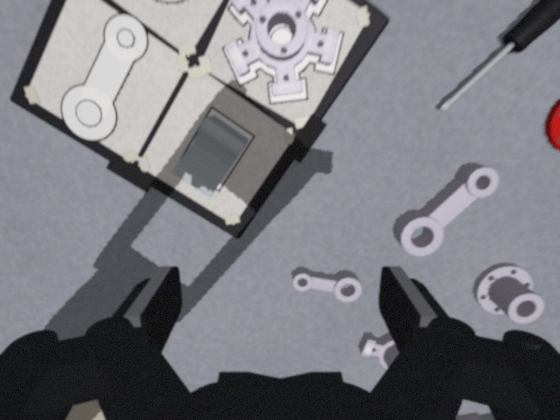

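Run:
```python
from h import *
from bench import r
s=r.sense()
w,_=pickle.load(open("w16.pkl","rb"))
t=pickle.load(open("s0.pkl","rb"))["top"]
L=plane(t,np.array([[154,115],[183,333]])/7-.4+[255,145],26);print(L);print("fl",plane(t,np.array([[551,212]])/7-.4+[255,145],48))
print("w16 lever",plane(w,[[482,182],[422,236]],26))
plan(s,np.array([600,-10.,110]),E(180,0,7.9),n=6)
```

```text
[[673.73202748  -6.63633708  26.        ]
 [589.35647319 -18.70151419  26.        ]]
fl [[ 631.18771683 -154.35609787   48.        ]]
w16 lever [[674.43164665  -5.37499741  26.        ]
 [590.67403821 -17.17142124  26.        ]]
n 6 dist 196.3 rot 42.2
[[-0.0107, 0.027, 0.0151], [0.0003, -0.0005, 0.1229]]
[[-0.0073, 0.0281, 0.0151], [0.0003, -0.0005, 0.1229]]
[[-0.0038, 0.0288, 0.0151], [0.0003, -0.0005, 0.1229]]
[[-0.0002, 0.029, 0.0151], [0.0003, -0.0005, 0.1229]]
[[0.0033, 0.0288, 0.0151], [0.0003, -0.0005, 0.1229]]
[[0.0069, 0.0282, 0.0151], [0.0003, -0.0005, 0.1229]]
```

Emit:
carry_out(
  increments=[
    [[-0.011,0.027,0.015],[0,0,0.123],0],
    [[-0.007,0.028,0.015],[0,0,0.123],0],
    [[-0.004,0.029,0.015],[0,0,0.123],0],
    [[0,0.029,0.015],[0,0,0.123],0],
    [[0.003,0.029,0.015],[0,0,0.123],0],
    [[0.007,0.026,0.015],[0,0,0.12],0],
    [[0,0,0],[0,0,0],0],
    [[0,0,0],[0,0,0],0],
  ],
)

```text
time: 16.75
tool_pos: [608.6, -9.2, 113.0]
tcp_rot: [-179.8, -0.9, 6.6]
ft_force: [-0.6, 0.3, 0.8]
finger_gap: 85.7
```

Run:
```python
from h import *
from bench import r
w=r.snapshot("wrist");s=r.sense()
print(s["tool_pos"],s["tcp_rot"],s["ft_force"],s["finger_gap"],s["time"])
cv2.imwrite("pics/w17.png",w["image"]);pickle.dump((w,s),open("w17.pkl","wb"))
```

```text
[608.28433874  -9.12862107 112.92006904] [-179.86728524   -0.84290926    6.61994461] [-0.11703609 -0.23150107  0.36499137] 85.54175795801032 16.8
```

View pics/w17.png

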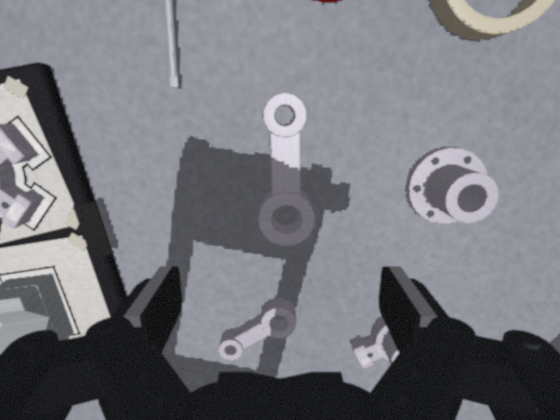

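Run:
```python
from h import *
from bench import r
w,s=pickle.load(open("w17.pkl","rb"))
L=plane(w,[[285,115],[287,218]],26);e=L[0]-L[1];e/=np.linalg.norm(e);print(L,np.linalg.norm(L[0]-L[1]),np.degrees(np.arctan2(e[1],e[0])))
print("flange",plane(w,[[471,196]],48))
g=L.mean(0)+3.5*e;print(g)
s=r.sense();R=E(180,0,7.9);plan(s,np.array([g[0],g[1],0]),R,n=5)
```

```text
[[673.11048528  -5.78613306  26.        ]
 [589.85696237 -17.54728554  26.        ]] 84.080162848463 8.040915708112317
flange [[ 630.92977804 -153.09164099   48.        ]]
[634.94931334 -11.1771285   26.        ]
n 5 dist 116.0 rot 1.5
[[0.0049, 0.0011, 0.0227], [-0.0004, -0.0029, -0.0045]]
[[0.005, 0.0011, 0.0226], [-0.0004, -0.0029, -0.0045]]
[[0.005, 0.0011, 0.0226], [-0.0004, -0.0029, -0.0045]]
[[0.0051, 0.0011, 0.0226], [-0.0004, -0.0029, -0.0045]]
[[0.0052, 0.0011, 0.0226], [-0.0004, -0.0029, -0.0045]]
```

Emit:
carry_out(
  increments=[
    [[0.006,0.001,0.02],[0,-0.003,-0.005],0],
    [[0.006,0.001,0.023],[0,-0.003,-0.005],0],
    [[0.006,0.001,0.023],[0,-0.003,-0.005],0],
    [[0.004,0.001,0.023],[0,-0.003,-0.005],0],
    [[0.002,0,0.02],[0,-0.002,-0.004],0],
    [[0,0,0],[0,0,0],0],
  ],
)

```text
time: 17.4
tool_pos: [639.3, -1.6, 8.6]
tcp_rot: [-179.9, -0.7, 9.0]
ft_force: [-0.9, -0.7, -0.8]
finger_gap: 85.3
```

Run:
```python
from h import *
from bench import r
s=r.sense();R=E(180,0,7.9);print(s["tool_pos"],s["tcp_rot"],s["ft_force"])
plan(s,np.array([635,-11,-30]),R,n=2)
```

```text
[639.30911362  -1.60890746   8.60853328] [-179.93095135   -0.65700679    9.03785693] [-0.90499508 -0.72975291 -0.84107393]
n 2 dist 40.0 rot 1.3
[[-0.0031, 0.0043, 0.0193], [-0.0007, -0.0057, 0.0099]]
[[-0.0029, 0.0043, 0.0193], [-0.0007, -0.0057, 0.0099]]
```

Emit:
carry_out(
  increments=[
    [[-0.003,0.005,0.012],[0,-0.006,0.01],0],
    [[-0.002,0.003,0.015],[0,-0.003,0.005],0],
    [[0,0,0.008],[0,0,0],0],
    [[0,0,0],[0,0,0],0],
  ],
)

```text
time: 17.8
tool_pos: [637.8, -9.1, -24.8]
tcp_rot: [-180.0, -0.4, 8.3]
ft_force: [0.2, 0.2, -0.6]
finger_gap: 85.3
```

Run:
```python
from h import *
from bench import r
s=r.sense();R=E(180,0,7.9);print(s["tool_pos"],s["tcp_rot"],s["ft_force"])
plan(s,np.array([635,-11,-38]),R,n=2)
```

```text
[637.7639554   -9.14163569 -24.83126457] [-179.98289605   -0.38413096    8.32271399] [ 0.16996364  0.21394912 -0.60233484]
n 2 dist 13.6 rot 0.6
[[-0.0015, 0.0007, 0.0066], [-0.0002, -0.0034, 0.0037]]
[[-0.0015, 0.0007, 0.0066], [-0.0002, -0.0034, 0.0037]]
```

Emit:
carry_out(
  increments=[
    [[-0.002,0.001,0.006],[0,-0.004,0.004],0],
    [[-0.001,0.001,0.005],[0,-0.002,0.003],0],
    [[0,0,0.001],[0,0,0],0],
    [[0,0,0],[0,0,0],0],
  ],
)

```text
time: 18.2
tool_pos: [635.8, -12.1, -36.6]
tcp_rot: [180.0, -0.1, 7.9]
ft_force: [0.4, -0.1, -0.1]
finger_gap: 85.3
```

Run:
```python
from h import *
from bench import r
w=r.snapshot("wrist");s=r.sense();R=E(180,0,7.9);print(s["tool_pos"],s["tcp_rot"],s["ft_force"])
plan(s,np.array([635,-11,-39]),R,n=1)
cv2.imwrite("pics/w18.png",w["image"])
```

```text
[635.82681209 -12.12130151 -36.48385681] [ 1.79996250e+02 -1.15945863e-01  7.85560038e+00] [ 0.02883749 -0.71463966 -0.57524626]
n 1 dist 2.9 rot 0.1
[[-0.0007, -0.0012, 0.0025], [0.0001, -0.002, -0.0008]]
```

View pics/w18.png

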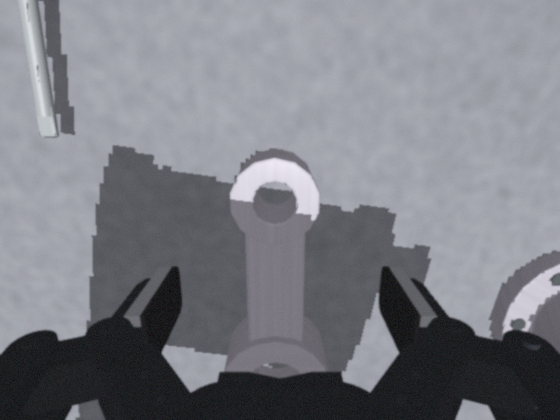

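Emit:
carry_out(
  increments=[
    [[-0.001,-0.001,0.002],[0,-0.002,0],0],
    [[0,0,0],[0,0,0],0.3],
    [[0,0,0],[0,0,0],0.5],
    [[0,0,0],[0,0,0],0.7],
    [[0,0,0],[0,0,0],0.85],
    [[0,0,0],[0,0,0],0.95],
    [[0,0,0],[0,0,0],0.95],
    [[0,0,0],[0,0,0],0.95],
  ],
  newtons=60,
)

```text
time: 19.05
tool_pos: [635.8, -11.1, -37.3]
tcp_rot: [180.0, -0.1, 7.9]
ft_force: [-0.8, -0.3, 1.1]
finger_gap: 22.5
```

Run:
```python
from h import *
from bench import r
w=r.snapshot("wrist");s=r.sense();print(s["tool_pos"],s["tcp_rot"],s["ft_force"],s["finger_gap"])
cv2.imwrite("pics/w19.png",w["image"]);pickle.dump((w,s),open("w19.pkl","wb"))
```

```text
[635.79817872 -11.14462216 -37.26272131] [ 1.79970162e+02 -1.19492820e-01  7.87207198e+00] [ 1.00338658 -0.0470677   0.08619684] 22.477044065452812
```

View pics/w19.png

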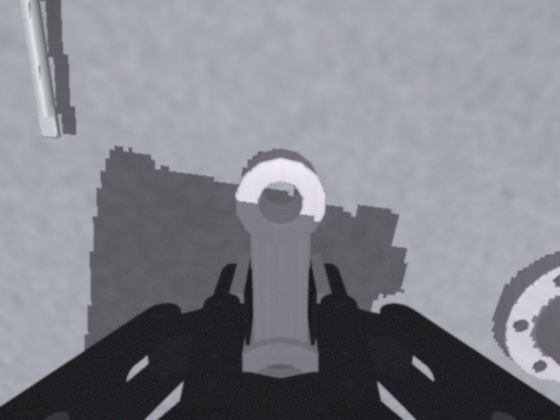

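Emit:
carry_out(
  increments=[
    [[0,0,-0.01],[0,0,0],0.95],
    [[0,0,-0.02],[0,0,0],0.95],
    [[0,0,-0.03],[0,0,0],0.95],
    [[0,0,-0.03],[0,0,0],0.95],
    [[0,0,-0.02],[0,0,0],0.95],
    [[0,0,0],[0,0,0],0.95],
  ],
)

```text
time: 19.7
tool_pos: [631.8, -10.8, 75.1]
tcp_rot: [-179.9, 0.3, 7.9]
ft_force: [1.1, -0.1, -2.1]
finger_gap: 22.5
```

Run:
```python
from h import *
from bench import r
w,s=pickle.load(open("w19.pkl","rb"))
p,q=pose(s);X=plane(w,[[280.5,202]],26)-p;print("small eye in tool",q.inv().apply(X))
w=r.snapshot("wrist");s=r.sense();print(s["tool_pos"],s["tcp_rot"],s["ft_force"],s["finger_gap"])
cv2.imwrite("pics/w20.png",w["image"])
# card
b=np.array([398.7,316.1]);sm=np.array([481.4,339.5]);e=(sm-b)/np.linalg.norm(sm-b);g=(b+sm)/2+3.5*e;print(g)
plan(s,np.array([g[0],g[1]-60,110]),E(180,0,15.8))
```

```text
small eye in tool [[ 38.24075172   0.38523245 -63.18291399]]
[631.022784   -10.73778435  73.3132191 ] [-179.90203305    0.43452951    7.86831321] [-0.06303202 -0.03439178 -2.15023905] 22.88534793263041
[443.41778155 328.75291522]
n 9 dist 338.6 rot 7.9
[[-0.0164, -0.0336, -0.0039], [-0.0002, 0.0008, -0.0154]]
[[-0.0159, -0.0339, -0.0039], [-0.0002, 0.0008, -0.0154]]
[[-0.0154, -0.0341, -0.0039], [-0.0002, 0.0008, -0.0154]]
[[-0.0148, -0.0343, -0.004], [-0.0002, 0.0008, -0.0154]]
[[-0.0143, -0.0346, -0.004], [-0.0002, 0.0008, -0.0154]]
[[-0.0138, -0.0348, -0.004], [-0.0002, 0.0008, -0.0154]]
[[-0.0132, -0.035, -0.004], [-0.0002, 0.0008, -0.0154]]
[[-0.0127, -0.0352, -0.004], [-0.0002, 0.0008, -0.0154]]
[[-0.0122, -0.0354, -0.0041], [-0.0002, 0.0008, -0.0154]]
```

View pics/w20.png

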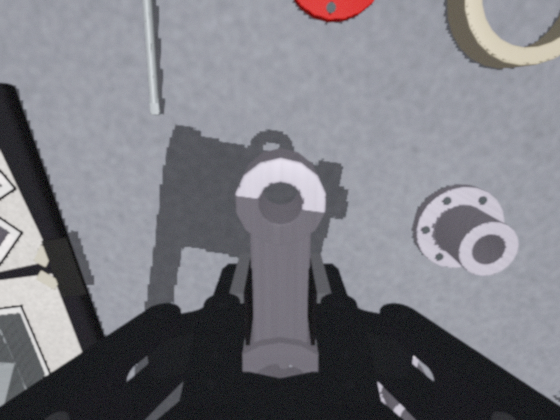

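Run:
```python
from h import *
from bench import r
s=r.sense()
plan(s,np.array([355,300,110]),E(180,0,15.8),n=11)
```

```text
n 11 dist 417.2 rot 7.9
[[-0.021, -0.0314, -0.0031], [-0.0002, 0.0007, -0.0126]]
[[-0.0206, -0.0317, -0.0031], [-0.0002, 0.0007, -0.0126]]
[[-0.0202, -0.0319, -0.0032], [-0.0002, 0.0007, -0.0126]]
[[-0.0198, -0.0322, -0.0032], [-0.0002, 0.0007, -0.0126]]
[[-0.0194, -0.0324, -0.0032], [-0.0002, 0.0007, -0.0126]]
[[-0.019, -0.0327, -0.0032], [-0.0002, 0.0007, -0.0126]]
[[-0.0186, -0.0329, -0.0032], [-0.0002, 0.0007, -0.0126]]
[[-0.0182, -0.0331, -0.0033], [-0.0002, 0.0007, -0.0126]]
[[-0.0177, -0.0334, -0.0033], [-0.0002, 0.0007, -0.0126]]
[[-0.0173, -0.0336, -0.0033], [-0.0002, 0.0007, -0.0126]]
[[-0.0169, -0.0338, -0.0033], [-0.0002, 0.0007, -0.0126]]
```

Emit:
carry_out(
  increments=[
    [[-0.015,-0.025,-0.012],[0,0,-0.01],0.95],
    [[-0.021,-0.032,-0.008],[0,0,-0.013],0.95],
    [[-0.02,-0.032,-0.004],[0,0,-0.013],0.95],
    [[-0.02,-0.032,-0.003],[0,0,-0.013],0.95],
    [[-0.019,-0.032,-0.003],[0,0,-0.013],0.95],
    [[-0.019,-0.033,-0.003],[0,0,-0.013],0.95],
    [[-0.019,-0.033,-0.003],[0,0,-0.013],0.95],
    [[-0.018,-0.033,0],[0,0,-0.013],0.95],
    [[-0.018,-0.033,0],[0,0,-0.013],0.95],
    [[-0.017,-0.033,0],[0,0,-0.013],0.95],
    [[-0.01,-0.02,0],[0,0,-0.01],0.95],
    [[0,0,0],[0,0,0],0.95],
  ],
)

```text
time: 20.95
tool_pos: [348.9, 287.2, 92.8]
tcp_rot: [-179.8, 2.1, 15.8]
ft_force: [0.6, -0.0, -3.5]
finger_gap: 22.8
```

Emit:
carry_out(
  increments=[
    [[0,0,0],[0,0,0],0.95],
    [[0,0,0],[0,0,0],0.95],
  ],
)

```text
time: 21.15
tool_pos: [347.5, 286.1, 90.4]
tcp_rot: [-179.9, 2.3, 15.9]
ft_force: [-0.8, -0.3, -2.9]
finger_gap: 22.6
```

Run:
```python
from h import *
from bench import r
w=r.snapshot("wrist");s=r.sense();print(s["tool_pos"],s["tcp_rot"],s["ft_force"],s["finger_gap"],s["time"])
cv2.imwrite("pics/w21.png",w["image"]);pickle.dump((w,s),open("w21.pkl","wb"))
```

```text
[347.64207377 285.87963241  90.34450503] [-179.88320511    2.31718157   15.86903836] [-0.52354047 -0.25512861 -2.83667934] 22.766093061601765 21.2
```

View pics/w21.png

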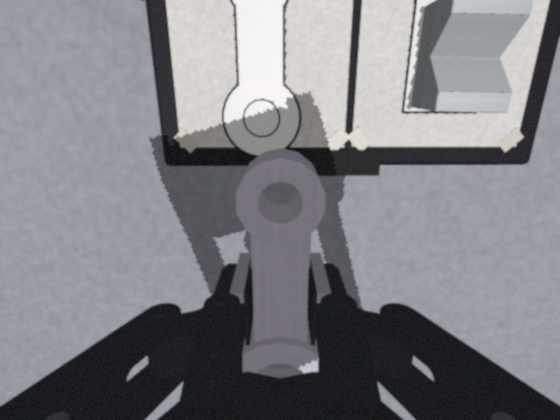

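Run:
```python
from h import *
from bench import r
w,s=pickle.load(open("w21.pkl","rb"))
print(plane(w,[[261.5,117.3]],16))
# bar edges of drawn lever: sample
print(plane(w,[[240,20],[240,70],[285,20],[285,70]],16))
plan(s,np.array([385,312,110]),E(180,0,15.8))
```

```text
[[400.74035151 315.3116228   16.        ]]
[[457.78936731 345.33217024  16.        ]
 [427.62940624 337.9936302   16.        ]
 [466.02721095 316.44900377  16.        ]
 [436.25236708 307.7844005   16.        ]]
n 2 dist 49.6 rot 2.3
[[0.0211, -0.0075, -0.0107], [-0.001, 0.0202, 0.0006]]
[[0.0213, -0.0075, -0.0103], [-0.001, 0.0202, 0.0006]]
```

Run:
```python
from h import *
from bench import r
plan(r.sense(),np.array([445.7,328.7,50]),E(180,0,15.8),n=5)
```

```text
n 5 dist 114.4 rot 2.3
[[0.0215, -0.0029, 0.0072], [-0.0004, 0.0081, 0.0002]]
[[0.0215, -0.0029, 0.0074], [-0.0004, 0.0081, 0.0002]]
[[0.0214, -0.0029, 0.0076], [-0.0004, 0.0081, 0.0002]]
[[0.0213, -0.0029, 0.0077], [-0.0004, 0.0081, 0.0002]]
[[0.0213, -0.0029, 0.0079], [-0.0004, 0.0081, 0.0002]]
```

Emit:
carry_out(
  increments=[
    [[0.021,-0.003,0.007],[0,0.008,0],0.95],
    [[0.021,-0.003,0.007],[0,0.008,0],0.95],
    [[0.021,-0.003,0.007],[0,0.008,0],0.95],
    [[0.021,-0.003,0.007],[0,0.008,0],0.95],
    [[0.018,-0.003,0.006],[0,0.008,0],0.95],
    [[0,0,0],[0,0,0],0.95],
  ],
)

```text
time: 21.8
tool_pos: [448.7, 323.6, 50.8]
tcp_rot: [-180.0, -0.0, 15.3]
ft_force: [-1.6, 0.3, -2.0]
finger_gap: 22.8
```

Run:
```python
from h import *
from bench import r
w=r.snapshot("wrist");s=r.sense();print(s["tool_pos"],s["tcp_rot"],s["ft_force"],s["finger_gap"],s["time"])
cv2.imwrite("pics/w22.png",w["image"]);pickle.dump((w,s),open("w22.pkl","wb"))
plan(s,np.array([445.7,328.7,-5]),E(180,0,15.8),n=4)
```

```text
[447.79192712 323.21068885  50.98262393] [-1.79988986e+02  2.38134577e-02  1.53196403e+01] [-0.30613794 -0.78225438 -2.70215848] 22.90561826672485 21.85
n 4 dist 56.3 rot 0.5
[[-0.0001, -0.0015, 0.014], [-0.0, 0.0001, -0.0021]]
[[-0.0001, -0.0015, 0.014], [-0.0, 0.0001, -0.0021]]
[[-0.0001, -0.0015, 0.014], [-0.0, 0.0001, -0.0021]]
[[-0.0001, -0.0015, 0.014], [-0.0, 0.0001, -0.0021]]
```

View pics/w22.png

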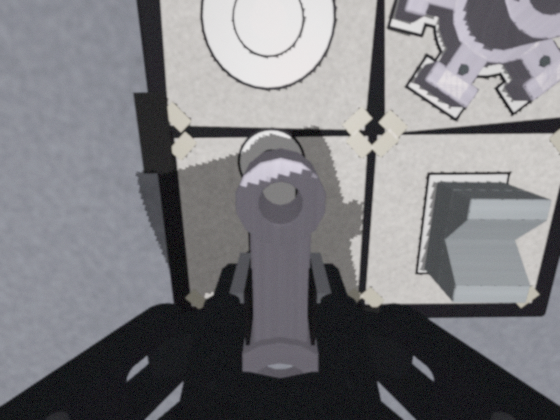

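Emit:
carry_out(
  increments=[
    [[0,-0.003,0.012],[0,0,-0.004],0.95],
    [[0,-0.002,0.014],[0,0,-0.003],0.95],
    [[0,-0.001,0.014],[0,0,-0.001],0.95],
    [[0,0,0.01],[0,0,0],0.95],
    [[0,0,0],[0,0,0],0.95],
  ],
)

```text
time: 22.35
tool_pos: [444.0, 327.1, -4.3]
tcp_rot: [180.0, 0.2, 15.7]
ft_force: [-1.2, 0.1, -3.4]
finger_gap: 22.5
```

Run:
```python
from h import *
from bench import r
w=r.snapshot("wrist");s=r.sense();print(s["tool_pos"],s["tcp_rot"],s["ft_force"],s["finger_gap"],s["time"])
plan(s,np.array([445.7,328.7,-15]),E(180,0,15.8),n=2)
```

```text
[444.25855019 327.33790613  -3.60156038] [1.79980132e+02 1.72194951e-01 1.57266950e+01] [-0.29542717  0.184427   -2.78830744] 22.55857640936217 22.4
n 2 dist 11.6 rot 0.2
[[0.0009, -0.0005, 0.0057], [0.0002, 0.0015, -0.0006]]
[[0.0009, -0.0005, 0.0057], [0.0002, 0.0015, -0.0006]]
```

Emit:
carry_out(
  increments=[
    [[0.001,-0.001,0.005],[0,0.002,0],0.95],
    [[0.001,0,0.004],[0,0,0],0.95],
    [[0,0,0.002],[0,0,0],0.95],
    [[0,0,0],[0,0,0],0.95],
  ],
)

```text
time: 22.8
tool_pos: [447.1, 329.8, -14.1]
tcp_rot: [-180.0, -0.1, 15.7]
ft_force: [-0.1, 0.0, -3.6]
finger_gap: 22.8
```

Run:
```python
from h import *
from bench import r
w=r.snapshot("wrist");s=r.sense();print(s["tool_pos"],s["tcp_rot"],s["ft_force"],s["finger_gap"],s["time"])
plan(s,np.array([445.7,328.7,-21]),E(180,0,15.8),n=1)
crop(w,150,410,80,390,2,"w23.png")
```

```text
[447.21337877 329.88714376 -13.82196956] [-1.79976659e+02 -1.12873305e-01  1.57460696e+01] [-0.61210058 -0.31356052 -2.85085745] 22.713184683016653 22.85
n 1 dist 7.4 rot 0.1
[[-0.0018, 0.0007, 0.0072], [-0.0004, -0.002, -0.0009]]
```

View pics/w23.png

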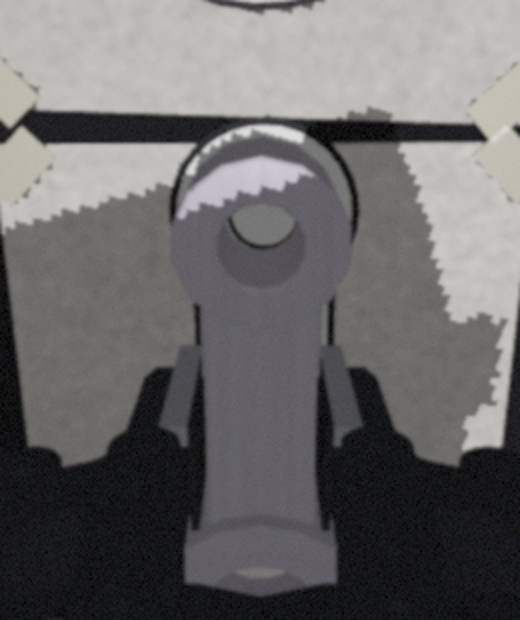

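Emit:
carry_out(
  increments=[
    [[-0.001,0.001,0.003],[0,-0.002,0],0.95],
    [[-0.001,0,0.002],[0,0,0],0.95],
    [[0,0,0],[0,0,0],0.95],
  ],
)

```text
time: 23.15
tool_pos: [446.1, 328.5, -18.5]
tcp_rot: [-180.0, -0.1, 15.7]
ft_force: [-0.0, -0.6, -2.1]
finger_gap: 22.8
```

Emit:
carry_out(
  increments=[
    [[0,0,0.002],[0,0,0],0.95],
    [[0,0,0],[0,0,0],0.95],
  ],
)

```text
time: 23.35
tool_pos: [446.0, 328.5, -20.6]
tcp_rot: [-180.0, -0.1, 15.7]
ft_force: [-0.7, 0.3, -3.7]
finger_gap: 22.7
```

Emit:
carry_out(
  increments=[
    [[0,0,0.001],[0,0,0],0.95],
    [[0,0,0],[0,0,0],0.95],
  ],
)

```text
time: 23.55
tool_pos: [446.4, 328.7, -21.2]
tcp_rot: [-179.9, -0.1, 15.7]
ft_force: [-0.1, -0.5, -2.4]
finger_gap: 22.4
```

Emit:
carry_out(
  increments=[
    [[0,0,0.001],[0,0,0],0.95],
    [[0,0,0],[0,0,0],0.95],
  ],
)

```text
time: 23.75
tool_pos: [446.6, 328.9, -21.1]
tcp_rot: [-179.9, -0.1, 15.7]
ft_force: [-0.3, 1.0, -3.1]
finger_gap: 22.5
```

Run:
```python
from h import *
from bench import r
w=r.snapshot("wrist");s=r.sense();print(s["tool_pos"],s["tcp_rot"],s["ft_force"],s["finger_gap"],s["time"])
crop(w,150,410,80,390,2,"w24.png")
```

```text
[446.64178776 328.93243031 -21.12590259] [-1.79944379e+02 -1.20191082e-01  1.57454463e+01] [-0.31889532  0.12729052 -2.57347603] 22.758735659515878 23.8
```

View pics/w24.png

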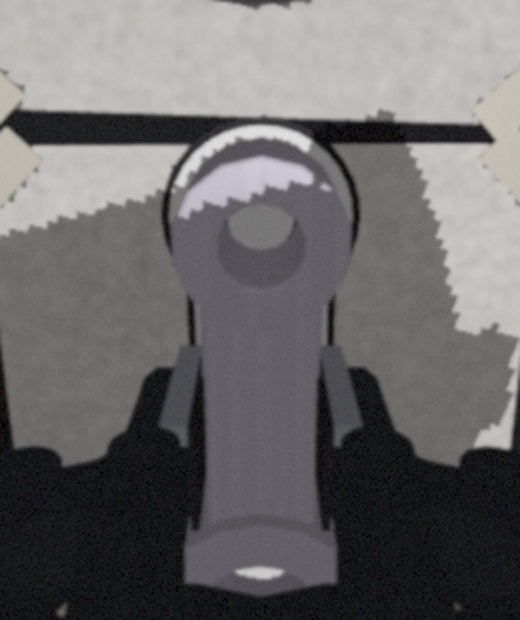

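Emit:
carry_out(
  increments=[
    [[-0.001,0,0.002],[0,-0.002,0],0.95],
    [[0,0,0],[0,0,0],0.95],
    [[0,0,0],[0,0,0],0.95],
  ],
)

```text
time: 24.1
tool_pos: [447.2, 329.2, -20.9]
tcp_rot: [-179.9, -0.2, 15.7]
ft_force: [-0.3, -1.2, -2.9]
finger_gap: 22.6
```

Emit:
carry_out(
  increments=[
    [[0,0,0.002],[0,0,0],0.95],
    [[0,0,0.001],[0,0,0],0.95],
  ],
)

```text
time: 24.3
tool_pos: [447.4, 329.3, -21.3]
tcp_rot: [-179.9, -0.1, 15.8]
ft_force: [-5.3, -4.0, 8.6]
finger_gap: 22.5
```

Emit:
carry_out(
  increments=[
    [[-0.0015,0,-0.001],[0,-0.002,0],0.95],
    [[0,0,0],[0,0,0],0.95],
  ],
)

```text
time: 24.5
tool_pos: [445.7, 328.9, -20.6]
tcp_rot: [-179.9, -0.0, 15.8]
ft_force: [0.3, 0.9, -2.3]
finger_gap: 22.8
```

Run:
```python
from h import *
from bench import r
w=r.snapshot("wrist");s=r.sense();print(s["tool_pos"],s["tcp_rot"],s["ft_force"],s["finger_gap"],s["time"])
crop(w,150,410,80,390,2,"w25.png")
```

```text
[445.6176523  328.81539151 -20.78481159] [-1.79951175e+02  8.01884390e-03  1.57612696e+01] [-0.97695011 -0.60522082 -3.05977916] 22.760873468741586 24.55
```

View pics/w25.png

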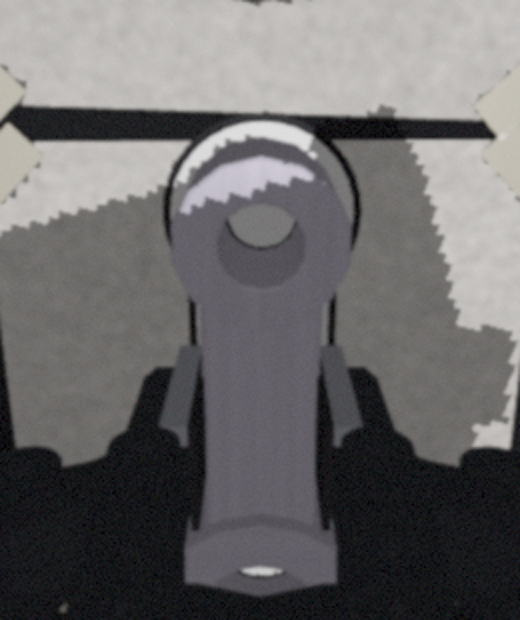

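Pose is right and within about 0.5 mm of the tray, so I'll release.

Emit:
carry_out(
  increments=[
    [[0,0,0],[0,0,0],0.65],
    [[0,0,0],[0,0,0],0.5],
    [[0,0,0],[0,0,0],0.3],
    [[0,0,0],[0,0,0],0.3],
    [[0,0,-0.01],[0,0,0],0.3],
    [[0,0,-0.03],[0,0,0],0.2],
    [[0,0,-0.04],[0,0,0],0],
    [[0,0,-0.04],[0,0,0],0],
    [[-0.02,0,-0.04],[0,0,0],0],
    [[-0.02,0,-0.02],[0,0,0],0],
    [[0,0,0],[0,0,0],0],
  ],
)

```text
time: 25.65
tool_pos: [406.1, 317.3, 170.2]
tcp_rot: [-179.9, -0.1, 15.7]
ft_force: [0.6, 0.3, 0.2]
finger_gap: 85.1
```

Run:
```python
from h import *
from bench import r
w=r.snapshot("wrist");s=r.sense()
print(s["tool_pos"],s["tcp_rot"],s["ft_force"],s["finger_gap"],s["time"])
cv2.imwrite("pics/w26.png",w["image"]);pickle.dump((w,s),open("w26.pkl","wb"))
plan(s,np.array([560,-153.,120]),E(180,0,15.8),n=12)
```

```text
[406.72887085 317.35143079 169.12537084] [-1.79921922e+02 -5.50202401e-02  1.57141207e+01] [0.35382852 0.70380485 0.68253451] 85.7674241011836 25.7
n 12 dist 497.1 rot 0.1
[[0.0017, 0.0412, 0.004], [-0.0001, -0.0001, -0.0001]]
[[0.0017, 0.0412, 0.004], [-0.0001, -0.0001, -0.0001]]
[[0.0017, 0.0412, 0.004], [-0.0001, -0.0001, -0.0001]]
[[0.0017, 0.0412, 0.0041], [-0.0001, -0.0001, -0.0001]]
[[0.0017, 0.0412, 0.0041], [-0.0001, -0.0001, -0.0001]]
[[0.0017, 0.0412, 0.0041], [-0.0001, -0.0001, -0.0001]]
[[0.0016, 0.0412, 0.0041], [-0.0001, -0.0001, -0.0001]]
[[0.0016, 0.0412, 0.0041], [-0.0001, -0.0001, -0.0001]]
[[0.0016, 0.0412, 0.0041], [-0.0001, -0.0001, -0.0001]]
[[0.0016, 0.0412, 0.0041], [-0.0001, -0.0001, -0.0001]]
[[0.0016, 0.0412, 0.0041], [-0.0001, -0.0001, -0.0001]]
[[0.0016, 0.0412, 0.0041], [-0.0001, -0.0001, -0.0001]]
```

View pics/w26.png

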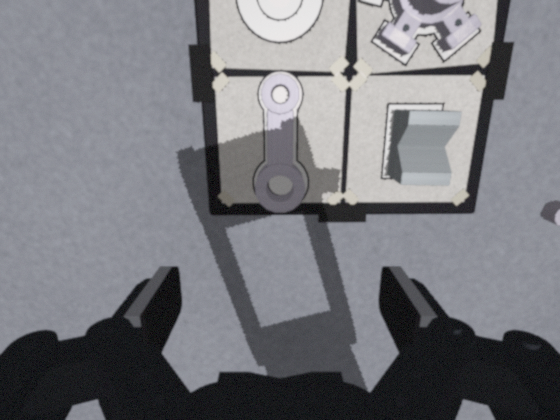

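Emit:
carry_out(
  increments=[
    [[0.002,0.03,0],[0,0,0],0],
    [[0.002,0.042,0],[0,0,0],0],
    [[0.002,0.042,0.002],[0,0,0],0],
    [[0.002,0.042,0.004],[0,0,0],0],
    [[0.002,0.042,0.004],[0,0,0],0],
    [[0.002,0.042,0.004],[0,0,0],0],
    [[0.002,0.042,0.004],[0,0,0],0],
    [[0.002,0.042,0.004],[0,0,0],0],
    [[0.002,0.042,0.004],[0,0,0],0],
    [[0.002,0.042,0.004],[0,0,0],0],
    [[0.002,0.03,0.004],[0,0,0],0],
    [[0,0.02,0],[0,0,0],0],
  ],
)

```text
time: 26.9
tool_pos: [554.7, -133.4, 120.5]
tcp_rot: [-179.6, 0.6, 16.0]
ft_force: [-0.0, 0.7, 0.1]
finger_gap: 85.3
```

Emit:
carry_out(
  increments=[
    [[0,0,0],[0,0,0],0],
    [[0,0,0],[0,0,0],0],
  ],
)

```text
time: 27.1
tool_pos: [553.8, -136.4, 117.4]
tcp_rot: [-179.5, 0.8, 15.8]
ft_force: [0.0, 0.5, 0.1]
finger_gap: 85.6
```

Run:
```python
from h import *
from bench import r
w=r.snapshot("wrist");s=r.sense()
print(s["tool_pos"],s["tcp_rot"],s["ft_force"],s["finger_gap"],s["time"])
cv2.imwrite("pics/w27.png",w["image"]);pickle.dump((w,s),open("w27.pkl","wb"))
```

```text
[ 553.64914043 -136.21698352  117.39251972] [-179.50248271    0.78948991   15.78396654] [-0.66374794  0.11240259 -1.21703711] 85.62642745026426 27.15
```

View pics/w27.png

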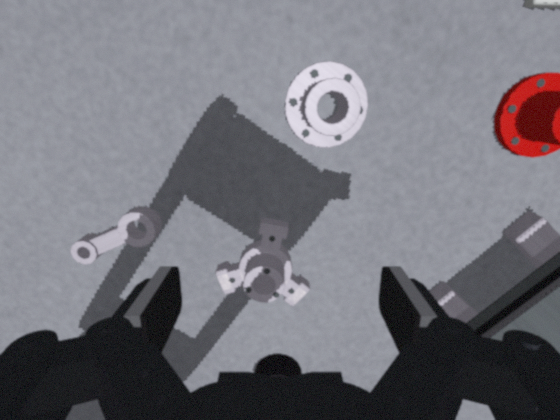

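Run:
```python
from h import *
from bench import r
w,s=pickle.load(open("w27.pkl","rb"))
print("neck top",plane(w,[[333,107]],48),"flange disc",plane(w,[[326.5,104]],10))
plan(s,np.array([630.5,-153.5,45]),E(180,0,15.8),n=5)
```

```text
neck top [[ 629.86529721 -153.68050226   48.        ]] flange disc [[ 630.88263605 -153.34009523   10.        ]]
n 5 dist 107.0 rot 0.9
[[0.014, 0.0076, 0.0142], [-0.0017, 0.0028, -0.0001]]
[[0.014, 0.0076, 0.0143], [-0.0017, 0.0028, -0.0001]]
[[0.014, 0.0076, 0.0143], [-0.0017, 0.0028, -0.0001]]
[[0.0139, 0.0076, 0.0144], [-0.0017, 0.0028, -0.0001]]
[[0.0139, 0.0075, 0.0144], [-0.0017, 0.0028, -0.0001]]
```

Emit:
carry_out(
  increments=[
    [[0.014,0.008,0.01],[-0.002,0.003,0],0],
    [[0.014,0.008,0.014],[-0.002,0.003,0],0],
    [[0.014,0.008,0.014],[-0.002,0.003,0],0],
    [[0.014,0.008,0.014],[-0.002,0.003,0],0],
    [[0.012,0.005,0.012],[0,0.002,0],0],
    [[0,0,0],[0,0,0],0],
  ],
)

```text
time: 27.75
tool_pos: [630.8, -145.4, 50.4]
tcp_rot: [-179.9, -0.1, 16.2]
ft_force: [-0.6, 0.3, -0.9]
finger_gap: 85.8
```

Run:
```python
from h import *
from bench import r
s=r.sense();print(s["tool_pos"],s["tcp_rot"])
plan(s,np.array([630.4,-153.5,-12]),E(180,0,15.8),n=3)
```

```text
[ 630.80822903 -145.37168211   50.42585279] [-1.79896759e+02 -6.63771833e-02  1.62315098e+01]
n 3 dist 63.0 rot 0.4
[[-0.0009, 0.0026, 0.0208], [-0.0006, -0.0004, 0.0025]]
[[-0.0009, 0.0026, 0.0208], [-0.0006, -0.0004, 0.0025]]
[[-0.0009, 0.0026, 0.0208], [-0.0006, -0.0004, 0.0025]]
```

Emit:
carry_out(
  increments=[
    [[-0.001,0.004,0.015],[0,0,0.004],0],
    [[-0.001,0.002,0.018],[0,0,0.002],0],
    [[0,0.001,0.015],[0,0,0],0],
    [[0,0,0.008],[0,0,0],0],
    [[0,0,0],[0,0,0],0],
  ],
)

```text
time: 28.25
tool_pos: [629.6, -150.0, -8.2]
tcp_rot: [-179.9, -0.1, 16.1]
ft_force: [-0.2, -1.0, -0.9]
finger_gap: 85.6
```

Run:
```python
from h import *
from bench import r
s=r.sense();print(s["tool_pos"],s["tcp_rot"],s["ft_force"])
plan(s,np.array([630.4,-153.5,-24]),E(180,0,15.8),n=2)
```

```text
[ 629.5594478  -150.04164698   -8.18494541] [-1.79890961e+02 -5.95391053e-02  1.60539816e+01] [-0.19664431 -0.95053669 -0.94210568]
n 2 dist 16.2 rot 0.3
[[-0.0001, 0.0018, 0.0079], [-0.001, -0.0005, 0.0022]]
[[-0.0001, 0.0018, 0.0079], [-0.001, -0.0005, 0.0022]]
```

Emit:
carry_out(
  increments=[
    [[0,0.002,0.007],[0,0,0.003],0],
    [[0,0.001,0.006],[0,0,0],0],
    [[0,0,0],[0,0,0],0],
  ],
)

```text
time: 28.55
tool_pos: [631.1, -153.3, -20.9]
tcp_rot: [-179.9, -0.1, 15.9]
ft_force: [-0.4, 0.3, -0.1]
finger_gap: 85.3
```

Run:
```python
from h import *
from bench import r
w=r.snapshot("wrist");s=r.sense();print(s["tool_pos"],s["tcp_rot"],s["ft_force"])
plan(s,np.array([630.4,-153.5,-24]),E(180,0,15.8),n=1)
cv2.imwrite("pics/w28.png",w["image"])
```

```text
[ 631.3145481  -153.35890649  -20.43174334] [-1.79960190e+02 -1.58128504e-01  1.58716628e+01] [-0.84258606  0.11815373  0.13133694]
n 1 dist 3.7 rot 0.2
[[-0.0009, -0.0001, 0.0036], [-0.0007, -0.0028, 0.0013]]
```

View pics/w28.png

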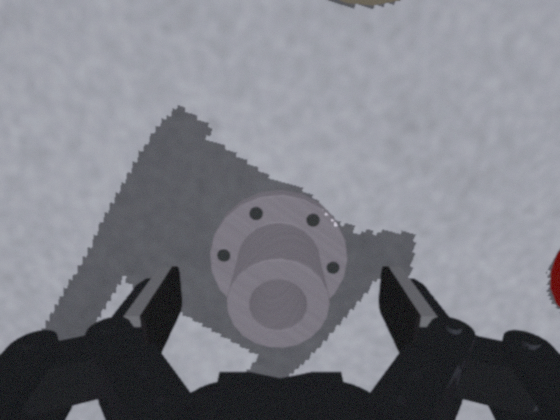

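Centred between the fingers. Down a little more and close.

Emit:
carry_out(
  increments=[
    [[-0.001,0,0.003],[0,-0.002,0],0],
    [[0,0,0],[0,0,0],0.3],
    [[0,0,0],[0,0,0],0.5],
    [[0,0,0],[0,0,0],0.7],
    [[0,0,0],[0,0,0],0.8],
    [[0,0,0],[0,0,0],0.8],
    [[0,0,0],[0,0,0],0.8],
  ],
  newtons=60,
)

```text
time: 29.3
tool_pos: [631.8, -154.0, -21.7]
tcp_rot: [179.9, -0.2, 15.9]
ft_force: [-1.2, 0.4, -0.1]
finger_gap: 38.5
```

Run:
```python
from h import *
from bench import r
w=r.snapshot("wrist");s=r.sense();print(s["tool_pos"],s["tcp_rot"],s["ft_force"],s["finger_gap"])
cv2.imwrite("pics/w29.png",w["image"]);pickle.dump((w,s),open("w29.pkl","wb"))
```

```text
[ 631.86040736 -154.04678692  -21.71679245] [179.94437408  -0.18533886  15.87346738] [ 0.90702071 -0.52619697 -0.33823708] 38.925541895483654
```

View pics/w29.png

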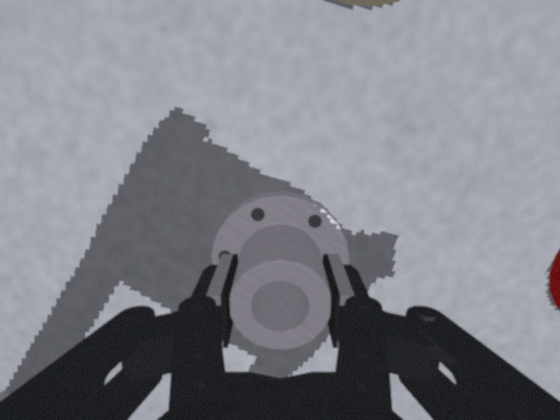

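Emit:
carry_out(
  increments=[
    [[0,0,-0.01],[0,0,0],0.8],
    [[0,0,-0.02],[0,0,0],0.8],
    [[0,0,-0.03],[0,0,0],0.8],
    [[0,0,-0.04],[0,0,0],0.8],
    [[0,0,-0.04],[0,0,0],0.8],
    [[0,0,0],[0,0,0],0.8],
  ],
)

```text
time: 29.95
tool_pos: [628.1, -153.1, 122.1]
tcp_rot: [-179.8, 0.2, 15.9]
ft_force: [1.1, 0.2, -0.0]
finger_gap: 38.6
```

Run:
```python
from h import *
from bench import r
w,s=pickle.load(open("w29.pkl","rb"))
p,q=pose(s);print("neck top in tool",q.inv().apply(plane(w,[[280.5,305]],48)-p),"disc rim est",)
s=r.sense();print(s["tool_pos"],s["tcp_rot"],s["ft_force"],s["finger_gap"])
plan(s,np.array([470,336,110]),E(180,0,15.8),n=13)
```

```text
neck top in tool [[ -1.55207036   0.26172775 -69.72195658]] disc rim est
[ 628.08379574 -153.10094575  122.05794193] [-179.80601461    0.20357059   15.87289651] [ 1.10068519  0.23149237 -0.04477777] 38.58647407175061
n 13 dist 514.2 rot 0.3
[[-0.0014, -0.0395, 0.0011], [-0.0003, 0.0003, 0.0001]]
[[-0.0014, -0.0395, 0.0011], [-0.0003, 0.0003, 0.0001]]
[[-0.0014, -0.0395, 0.001], [-0.0003, 0.0003, 0.0001]]
[[-0.0014, -0.0395, 0.001], [-0.0003, 0.0003, 0.0001]]
[[-0.0014, -0.0395, 0.001], [-0.0003, 0.0003, 0.0001]]
[[-0.0014, -0.0395, 0.001], [-0.0003, 0.0003, 0.0001]]
[[-0.0014, -0.0395, 0.001], [-0.0003, 0.0003, 0.0001]]
[[-0.0014, -0.0395, 0.001], [-0.0003, 0.0003, 0.0001]]
[[-0.0014, -0.0395, 0.001], [-0.0003, 0.0003, 0.0001]]
[[-0.0014, -0.0395, 0.001], [-0.0003, 0.0003, 0.0001]]
[[-0.0014, -0.0395, 0.001], [-0.0003, 0.0003, 0.0001]]
[[-0.0014, -0.0395, 0.0009], [-0.0003, 0.0003, 0.0001]]
[[-0.0015, -0.0395, 0.0009], [-0.0003, 0.0003, 0.0001]]
```

Emit:
carry_out(
  increments=[
    [[-0.001,-0.025,-0.003],[0,0,0],0.8],
    [[-0.001,-0.04,-0.003],[0,0,0],0.8],
    [[-0.001,-0.04,-0.003],[0,0,0],0.8],
    [[-0.002,-0.04,0],[0,0,0],0.8],
    [[-0.002,-0.04,0],[0,0,0],0.8],
    [[-0.002,-0.04,0],[0,0,0],0.8],
    [[-0.002,-0.04,0],[0,0,0],0.8],
    [[-0.002,-0.04,0],[0,0,0],0.8],
    [[-0.002,-0.04,0],[0,0,0],0.8],
    [[-0.002,-0.04,0],[0,0,0],0.8],
    [[-0.002,-0.04,0],[0,0,0],0.8],
    [[-0.002,-0.04,0],[0,0,0],0.8],
  ],
)

```text
time: 31.15
tool_pos: [473.9, 297.9, 130.6]
tcp_rot: [-180.0, 0.3, 15.3]
ft_force: [0.7, 0.9, -3.3]
finger_gap: 38.4
```

Emit:
carry_out(
  increments=[
    [[0,-0.03,0],[0,0,0],0.8],
    [[0,0,0],[0,0,0],0.8],
    [[0,0,0],[0,0,0],0.8],
  ],
)

```text
time: 31.45
tool_pos: [461.5, 332.2, 129.3]
tcp_rot: [-179.9, 0.5, 15.7]
ft_force: [0.2, -0.3, -2.6]
finger_gap: 38.8
```

Run:
```python
from h import *
from bench import r
w=r.snapshot("wrist");s=r.sense()
print(s["tool_pos"],s["tcp_rot"],s["ft_force"],s["finger_gap"],s["time"])
cv2.imwrite("pics/w30.png",w["image"]);pickle.dump((w,s),open("w30.pkl","wb"))
```

```text
[461.47082184 332.03636841 129.20356578] [-179.91986272    0.50514293   15.6665861 ] [-0.51265297  1.04098078 -2.85311944] 39.01809010703325 31.5
```

View pics/w30.png

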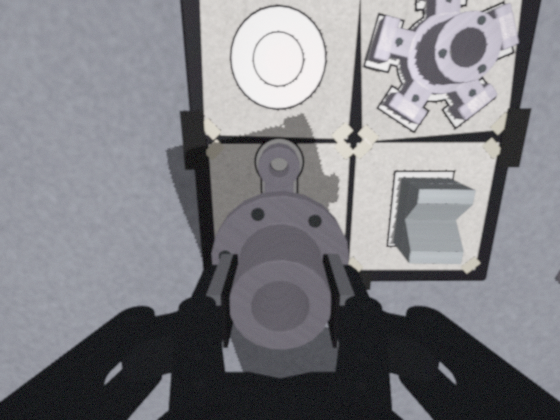

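Run:
```python
from h import *
from bench import r
w,s=pickle.load(open("w30.pkl","rb"))
for pts in([[231,57],[326,57],[278,5],[278,109]],[[253,58.5],[304.5,58.5],[278.5,30.5],[278.5,86.5]]):
    P=plane(w,pts,16)[:,:2];A=np.c_[2*P,np.ones(4)];x=np.linalg.lstsq(A,(P**2).sum(1),rcond=None)[0];print(x[:2],np.sqrt(x[2]+x[:2]@x[:2]))
R=E(180,0,15.8);c=np.array([562.,362,50])-R.apply([-1.5,.2,0]);print(c)
plan(s,c,R,n=5)
```

```text
[561.78105099 361.66504071] 38.39296196661422
[561.90911444 361.48970498] 20.760426868105128
[563.38887094 362.60086397  50.        ]
n 5 dist 132.6 rot 0.5
[[0.0214, -0.0004, 0.0157], [-0.0003, 0.0018, -0.0005]]
[[0.0214, -0.0004, 0.0157], [-0.0003, 0.0018, -0.0005]]
[[0.0214, -0.0003, 0.0157], [-0.0003, 0.0018, -0.0005]]
[[0.0213, -0.0003, 0.0158], [-0.0003, 0.0018, -0.0005]]
[[0.0213, -0.0003, 0.0158], [-0.0003, 0.0018, -0.0005]]
```

Emit:
carry_out(
  increments=[
    [[0.021,0,0.012],[0,0.002,0],0.8],
    [[0.021,0,0.016],[0,0.002,0],0.8],
    [[0.021,0,0.016],[0,0.002,0],0.8],
    [[0.021,0,0.016],[0,0.002,0],0.8],
    [[0.019,0,0.015],[0,0.001,0],0.8],
    [[0,0,0],[0,0,0],0.8],
  ],
)

```text
time: 32.1
tool_pos: [567.2, 352.0, 51.1]
tcp_rot: [180.0, -0.0, 15.2]
ft_force: [-1.6, -1.0, -3.2]
finger_gap: 38.5
```

Run:
```python
from h import *
from bench import r
s=r.sense();print(s["tool_pos"],s["tcp_rot"],s["ft_force"])
plan(s,np.array([563.3,362.3,10]),E(180,0,15.8),n=4)
```

```text
[567.17628331 352.01718589  51.10409784] [ 1.79973199e+02 -4.02135336e-02  1.51948441e+01] [-1.56128202 -1.02819089 -3.24403227]
n 4 dist 42.5 rot 0.6
[[-0.0003, -0.0027, 0.0103], [0.0001, -0.0002, -0.0026]]
[[-0.0003, -0.0027, 0.0103], [0.0001, -0.0002, -0.0026]]
[[-0.0003, -0.0027, 0.0103], [0.0001, -0.0002, -0.0026]]
[[-0.0002, -0.0027, 0.0103], [0.0001, -0.0002, -0.0026]]
```

Emit:
carry_out(
  increments=[
    [[0,-0.005,0.009],[0,0,-0.005],0.8],
    [[0,-0.003,0.011],[0,0,-0.004],0.8],
    [[0,-0.001,0.011],[0,0,-0.001],0.8],
    [[0,0,0.006],[0,0,0],0.8],
    [[0,0,0],[0,0,0],0.8],
  ],
)

```text
time: 32.6
tool_pos: [564.2, 358.4, 11.4]
tcp_rot: [179.9, 0.0, 15.7]
ft_force: [0.1, -0.9, -2.9]
finger_gap: 38.3
```

Run:
```python
from h import *
from bench import r
w=r.snapshot("wrist");s=r.sense();print(s["tool_pos"],s["tcp_rot"],s["ft_force"])
plan(s,np.array([563.3,362.3,-1]),E(180,0,15.8),n=2)
crop(w,150,410,80,390,2,"w31.png")
```

```text
[564.35160531 358.45868548  11.87029577] [1.79951404e+02 1.27328235e-02 1.56514507e+01] [-0.52106288  0.26635986 -2.66377152]
n 2 dist 13.5 rot 0.2
[[0.0, -0.002, 0.0064], [0.0004, 0.0001, -0.0013]]
[[0.0, -0.002, 0.0064], [0.0004, 0.0001, -0.0013]]
```

View pics/w31.png

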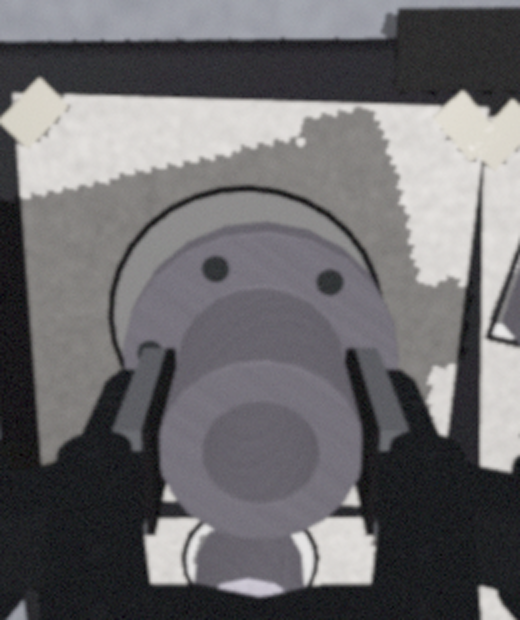

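Emit:
carry_out(
  increments=[
    [[0,-0.003,0.006],[0,0,-0.003],0.8],
    [[0,-0.001,0.005],[0,0,0],0.8],
    [[0,0,0.002],[0,0,0],0.8],
    [[0,0,0],[0,0,0],0.8],
  ],
)

```text
time: 33.05
tool_pos: [563.9, 363.6, -0.4]
tcp_rot: [180.0, -0.1, 15.9]
ft_force: [0.1, -0.2, -2.1]
finger_gap: 38.6
```

Run:
```python
from h import *
from bench import r
w=r.snapshot("wrist");s=r.sense();print(s["tool_pos"],s["tcp_rot"],s["ft_force"])
plan(s,np.array([563.3,362.3,-5]),E(180,0,15.8),n=1)
```

```text
[ 5.63999969e+02  3.63647675e+02 -2.29643421e-01] [ 1.79992735e+02 -1.51591947e-01  1.58767034e+01] [-0.32634643 -0.83218844 -2.18402948]
n 1 dist 5.0 rot 0.2
[[-0.0011, 0.0011, 0.0048], [0.0001, -0.0026, 0.0013]]
```

Emit:
carry_out(
  increments=[
    [[-0.001,0.001,0.003],[0,-0.002,0.001],0.8],
    [[0,0,0.001],[0,0,0],0.8],
    [[0,0,0],[0,0,0],0.8],
  ],
)

```text
time: 33.4
tool_pos: [563.8, 362.4, -4.0]
tcp_rot: [180.0, -0.1, 15.8]
ft_force: [-0.1, 0.4, -2.4]
finger_gap: 38.5
```

Run:
```python
from h import *
from bench import r
w=r.snapshot("wrist");s=r.sense();print(s["tool_pos"],s["tcp_rot"],s["ft_force"])
plan(s,np.array([563.3,362.3,-5.7]),E(180,0,15.8),n=1)
crop(w,150,410,80,390,2,"w32.png")
```

```text
[563.76173335 362.33419127  -3.92540352] [ 1.79997234e+02 -7.71331295e-02  1.58048187e+01] [ 0.09420478 -0.90620666 -2.55397938]
n 1 dist 1.8 rot 0.1
[[-0.0005, -0.0001, 0.0018], [0.0, -0.0013, 0.0001]]
```

View pics/w32.png

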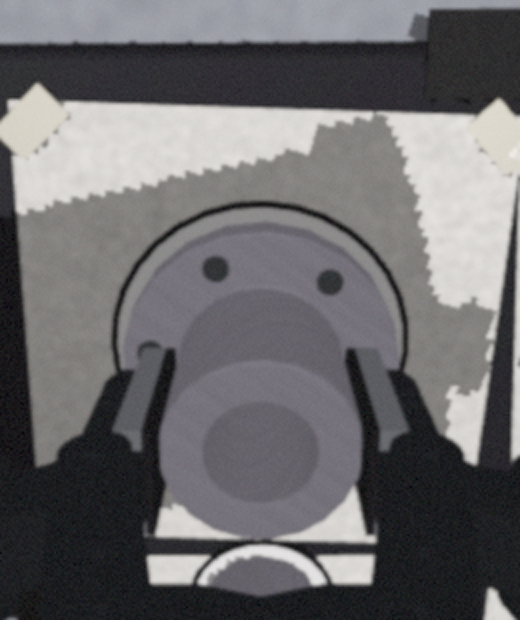

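Emit:
carry_out(
  increments=[
    [[-0.0005,0,0.0015],[0,-0.001,0],0.8],
    [[0,0,0],[0,0,0],0.8],
  ],
)

```text
time: 33.65
tool_pos: [563.4, 362.2, -5.4]
tcp_rot: [-180.0, -0.0, 15.8]
ft_force: [0.3, -0.7, -2.6]
finger_gap: 38.2
```

Emit:
carry_out(
  increments=[
    [[0,0,0.001],[0,0,0],0.8],
    [[0,0,0],[0,0,0],0.8],
  ],
)

```text
time: 33.85
tool_pos: [563.7, 362.4, -5.5]
tcp_rot: [-180.0, -0.1, 15.8]
ft_force: [-0.1, 0.5, -2.5]
finger_gap: 38.6
```

Run:
```python
from h import *
from bench import r
w=r.snapshot("wrist");s=r.sense();print(s["tool_pos"],s["tcp_rot"],s["ft_force"])
crop(w,150,410,80,390,2,"w33.png")
```

```text
[563.7631167  362.43140195  -5.5312236 ] [-1.79987279e+02 -7.78664105e-02  1.58017409e+01] [ 0.6041893   0.33032578 -1.09827006]
```

View pics/w33.png

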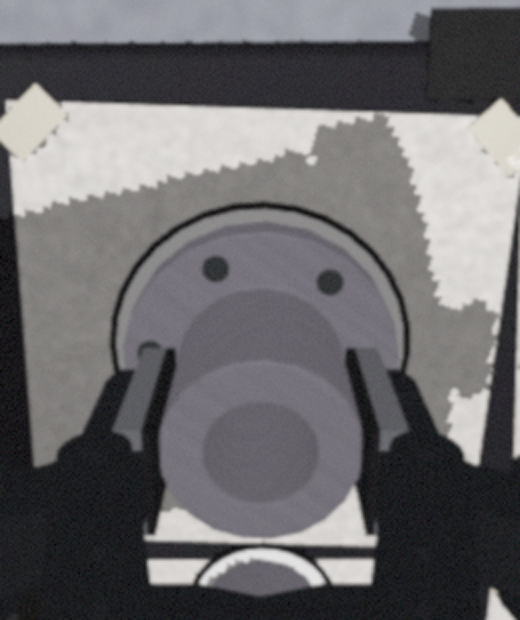

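Emit:
carry_out(
  increments=[
    [[0,0,0],[0,0,0],0.5],
    [[0,0,0],[0,0,0],0.35],
    [[0,0,0],[0,0,0],0.2],
    [[0,0,0],[0,0,0],0.2],
    [[0,0,-0.01],[0,0,0],0.2],
    [[0,0,-0.03],[0,0,0],0.2],
    [[0,0,-0.04],[0,0,0],0],
    [[0,0,-0.04],[0,0,0],0],
    [[-0.03,0,-0.04],[0,0,0],0],
    [[-0.04,0,-0.03],[0,0,0],0],
    [[-0.04,0.02,-0.02],[0,0,0],0],
    [[0,0,0],[0,0,0],0],
  ],
)

```text
time: 35.1
tool_pos: [460.8, 311.8, 216.0]
tcp_rot: [-180.0, -0.2, 15.8]
ft_force: [1.2, 1.9, 0.3]
finger_gap: 85.7
```

Emit:
carry_out(
  increments=[
    [[-0.03,0.03,0],[0,0,0],0],
    [[-0.03,0.03,0],[0,0,0],0],
    [[0,0,0],[0,0,0],0],
    [[0,0,0],[0,0,0],0],
  ],
)

```text
time: 35.5
tool_pos: [417.6, 235.8, 216.5]
tcp_rot: [-179.9, -0.3, 15.8]
ft_force: [0.5, -0.5, 0.3]
finger_gap: 85.1
```

Run:
```python
from h import *
from bench import r
w=r.snapshot("wrist");s=r.sense()
print(s["tool_pos"],s["tcp_rot"],s["ft_force"],s["finger_gap"],s["time"])
cv2.imwrite("pics/w34.png",w["image"]);pickle.dump((w,s),open("w34.pkl","wb"))
```

```text
[417.67464542 235.89040875 216.40064379] [-179.95255978   -0.2542564    15.85865744] [ 0.18974188 -0.25692278  0.09741797] 85.2571484765742 35.55
```

View pics/w34.png

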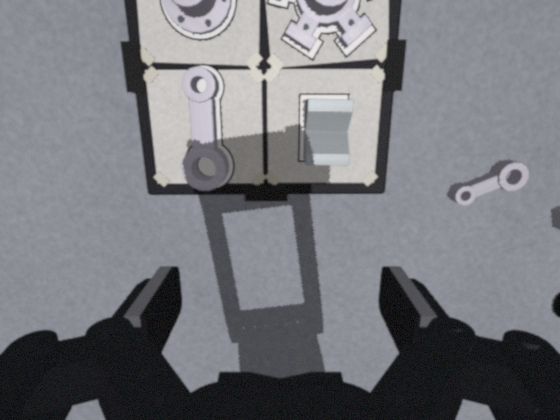

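Emit:
carry_out(
  increments=[
    [[0.03,-0.01,-0.02],[0,0,0],0],
    [[0.04,-0.01,-0.02],[0,0,0],0],
    [[0.04,0,-0.02],[0,0,0],0],
    [[0,0,0],[0,0,0],0],
    [[0,0,0],[0,0,0],0],
    [[0,0,0],[0,0,0],0],
  ],
)

```text
time: 36.15
tool_pos: [521.2, 290.5, 271.7]
tcp_rot: [-180.0, 0.3, 16.0]
ft_force: [-0.2, -0.1, 0.1]
finger_gap: 84.9
```

Run:
```python
from h import *
from bench import r
w=r.snapshot("wrist");s=r.sense();sd=r.snapshot("side")
print(s["tool_pos"],s["tcp_rot"],s["ft_force"],s["finger_gap"],s["time"])
cv2.imwrite("pics/w35.png",w["image"]);pickle.dump((w,s),open("w35.pkl","wb"))
crop(w,130,420,0,250,2.7,"w35c.png");crop(sd,170,330,250,390,4.5,"s35.png")
```

```text
[520.75086821 290.38004202 271.55049984] [-179.97491882    0.3071069    16.02410653] [-0.77204906  0.67046059 -0.49239965] 85.36857630743538 36.2
```

View pics/w35c.png

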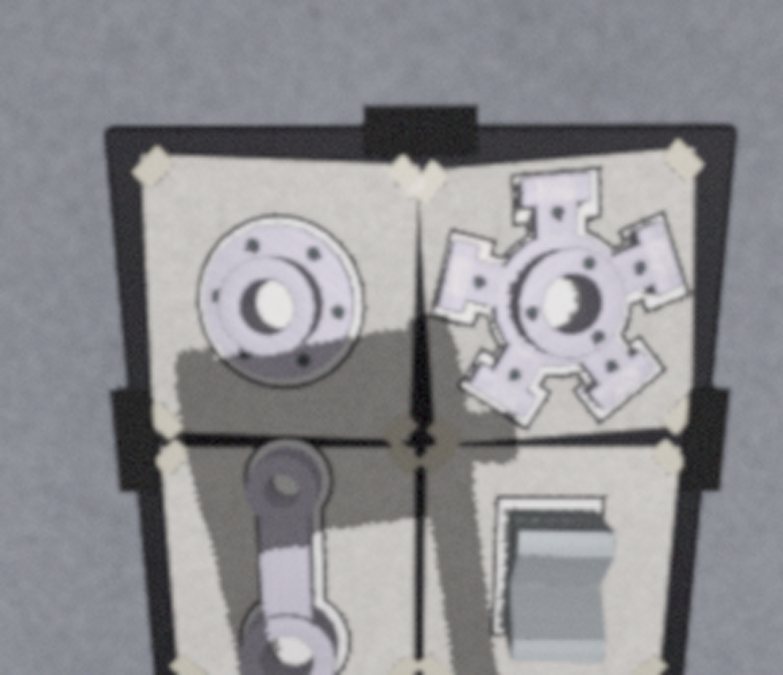

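View pics/s35.png

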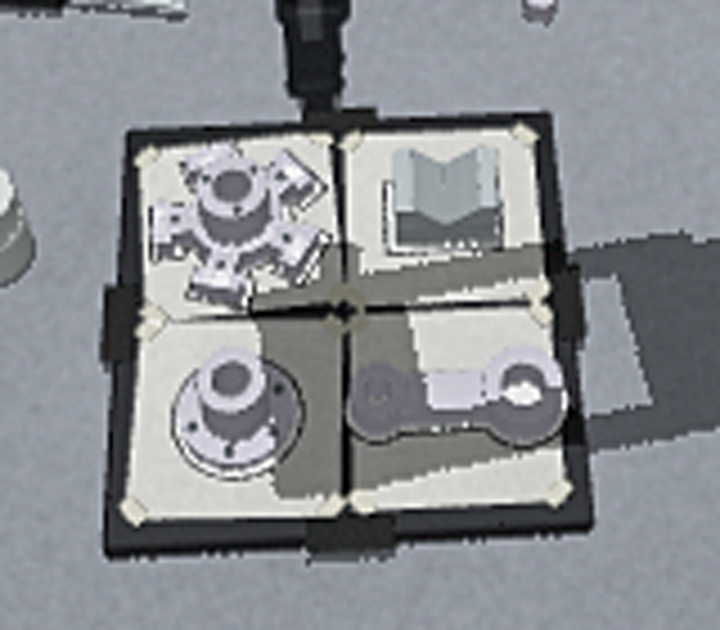

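Run:
```python
from h import *
w,s=pickle.load(open("w35.pkl","rb"))
C=lambda x,y:np.array([[x,y]])/2.7-.3+[130,0]
def d(n,X,c):print(n,X[0,:2].round(1),np.linalg.norm(X[0,:2]-c).round(1))
d("flange",plane(w,C(267,303),16+48),[561.9,361.7])
d("star",plane(w,C(572,302),16+50),[597.4,239.4])
d("small",plane(w,C(286,483),16+26),[482.5,338.6]);d("big",plane(w,C(291,655),16+26),[400.7,315.5])
```

```text
flange [563.5 362. ] 1.6
star [598.5 241.9] 2.7
small [486.3 337.7] 3.8
big [403.2 314.8] 2.6
```

```bash
python3 -c "
from bench import r
print(r.hand_in())"
```

```text
the job is handed in; nothing more can be done
None
```

All three kit parts are on the tray in their own outlines, released, and the job was handed in at about 36 s. I gripped the wheel by its boss, square to the chute. The lever went down with its big eye on the drawn big eye.

**Last checks:** in the final wrist and side views all three parts lie flat inside their outlines. These are the measured distances from the marks:

| Part | Offset from mark (mm) | Limit (mm) |
|---|---|---|
| Sleeve | 1.6 | 6 |
| Wheel | 2.7 | 6 |
| Lever, big eye | 2.6 | 7 |
| Lever, small eye | 3.8 | 7 |

- **Wheel arms:** they look right over the drawn arms. I judged this by eye and did not measure it again after release.
- **Contact with the tray:** the largest wrist force I read was about 11 N, while lowering the lever. I released it slightly above the tray, about 0.5 mm. After the placements I saw no bystander out of place, but I measured none of them.

**What disagreed:**
- **Fingertips:** they sit about 46 mm behind the reported TCP, not at it. My first grasp on the wheel therefore closed above the boss without moving it. I re-measured in the images and used that offset for the rest.
- **Cameras:** the top and side views differ by 3–4 mm on the tray, so I relied on the wrist camera. The final offsets lean the same way in x (1–4 mm), so they may partly be calibration error.

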